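Load the drying cabinet and scan it in

ROBOT

A 6-joint arm with a two-finger parallel gripper is mounted at the origin on the work surface. World frame = base frame: x ahead of the robot, y to its left, z up, the work surface at z = 0. Lengths are in m, angles in rad, forces in N, time in s.
With the tool pointing down it reaches from about 0.35 to 0.85 m from the base axis. Payload 8.1 kg.
Tool frame: the origin (TCP) lies between the finger pads; the fingertips stand 11 mm ahead of it and the grasp point (between the pads) lies 8 mm behind it (env.nose_length is the distance from the TCP to the fingertips, in m); z points along the fingers, y is the line along which they close (so a half turn about z gives the same grasp; the last joint's range is limited). The gripper opens to 85 mm and grips with 20 to 120 N. Pads are 22 mm wide; open, the fingers measure 114 mm over their backs; the gripper's body (76 mm by 85 mm) begins 54 mm behind the grasp point. The pads swing forward as they close: fully open they stand 13 mm farther back than shut.
Start: joints at [1.029, 0.13, 1.488, -0, 1.523, -0.085], TCP at [0.265, 0.538, 0.242] pointing down, gripper open.
Joint ranges: [-2.96, 2.96], [-0.89, 2.26], [0.02, 2.5], [-1.34, 4.48], [0, 2.73], [-2.66, 2.66]. Speed limits (rad/s): [2.39, 2.39, 2.79, 3.14, 3.14, 3.14].

INTERFACE

Orientations are given as a 3x3 rotation matrix whose columns are the frame's x, y, z axes.
In Python, from station import env, eyes, ticket gives the robot as it stands.
- The arm moves only by the tool drive_tool, never from a script. Its argument "moves" is a list of rows, each a list of 6 numbers: the shift along the tool's x, y, z in mm, then the turn, a rotation vector about the tool's x, y, z in rad. In form: [[dx, dy, dz, ax, ay, az], ...]. A call has exactly 8 rows; each row is the pose to reach, as a shift and turn from the pose commanded when the call began, along the tool's axes at that moment; what a row does not reach only later rows make up. A row lasts 1/10 s, in which the tool goes at most 50 mm and 8.59 degrees, less where a joint would pass 70% of its speed; a pose out of reach is approached as far as the arm can. A call with a gripper value outside its range is refused whole. "grip" is the opening, from 0 (shut) to 1 (fully open), set as the call begins (left out, the last holds). The fingers move at their own pace and stop on an object; "squeeze" is the grip in N (left out, the last holds). Time passes only in rows, so rows that repeat a pose let the fingers close, or fill a call up. It gives the time, the measured TCP pose, the force, the opening and the grip force at its end, in the units of the state.
- env.get_obs(): the state, without advancing time (a new reading comes with each control period).
- eyes.grab_frame(name): name is "side" or "top" or "wrist"; returns a dict with "img" (384x512x3 uint8, blue, green, red), "z_map" (384x512 float32, m along the optical axis (not along the pixel's ray), 0 where there is no reading), "intrinsics" (3x3 intrinsics, pixels), "xyz" and "rotation" of the camera in the world; the wrist camera has in their place "T_tool_cam" (4x4, takes a point from camera to tool coordinates, whose origin is the TCP and whose axes are the flange's). Camera axes: x right, y down, z forward; pixel columns grow to the right and rows downward; lengths in m; the calibration is good to about 2 mm. The wrist camera is an equidistant fisheye: a pixel r from the principal point sees the ray r / f radians off the axis. A picture is of the moment at which its call begins: read the wrist's pose just before it.
- ticket.job_done(): hands the job in; it is judged then, once.
The state is a dict: "time_s": time; "joints": joint angles; "joint_velocities": joint speeds; "joint_torque": joint torques, N m; "tcp_pos": TCP position; "tool_rot": TCP orientation; "contact_force": force on the tool from outside, world axes, zero at the start; "moment": the same for the moment, N m; "gripper_width": opening from 0.0 (shut) to 1.0 (fully open); "grasp_force": force on a finger pad.
Only numpy, scipy, OpenCV 4.12 (cv2) and the standard library are available. Lean on these libraries where they do the work, as an engineer would, in place of code of your own. Each camera call takes 0.05 s, during which the arm holds its last target. There are 200 camera calls.

TASK

Load every sample cassette that stands on the bench into the drying cabinet: set it in the cabinet's loading lane and push it through the spring flap until the flap falls fully shut behind it (the wooden push bar on the mat reaches far enough in). When all are inside, pick up the scanner and hold it steady for a good two seconds about 10 cm in front of the label above the flap, pointed squarely at the label's middle. Leave the push bar and the scanner lying flat, right way up, well on the rubber mat, and do not disturb the two bottles and the beaker.

Things in the scene. Friction and masses are not known exactly. Their poses are not given: they have to be found in the camera images.
- cabinet: Drying cabinet with its open loading lane, one fixed piece. x axis: the loading direction (roughly world +y); z up. Origin: bench level, on the centre line, at the flap's plane. Floor plate 100 mm wide, 8 mm thick, from x = -350 to 320. Front frame x = -10 to 0: doorway 76 mm wide, 61 mm high above the floor plate, under a header 100 mm wide that reaches 140 mm above the bench.
- lane (a point): Point in the open loading lane on its centre line, 105 mm before the flap, on top of the floor plate (8 mm above the bench); cabinet axes. The lane runs from cabinet x = -350 to -10, between two guides that rise 12 mm above the floor plate, 64 mm apart inside, 80 mm over their outsides. A good spot to set a cassette down, long side along the lane.
- chamber (a point): Centre of the closed chamber's floor behind the flap (8 mm above the bench); cabinet axes. The chamber is 80 mm wide and 76 mm high inside, from cabinet x = 0 to 310; its fixed roof is clear, its top 88 mm above the bench.
- flap (a joint): Black flap in the doorway, 72 mm wide, 58 mm high, 5 mm thick, hinged along its top, 69 mm above the bench. Value: opening in rad, 0 shut, up to 1.5 as its foot swings inward (never outward). A light spring shuts it; a cassette needs 2 to 6 N. It shuts once a cassette's rear face is about 65 mm past the flap's plane, and slides over the push bar as that is drawn back out.
- label (a point): Middle of the paper bar-code label, 56 mm wide and 36 mm high, on the cabinet's front header above the flap, 108 mm above the bench, 12 mm in front of the flap plane. It faces the lane (the cabinet's -x).
- mat: Thin grey rubber mat fixed on the bench, 260 mm (its x) by 230 mm (its y), 4 mm thick; origin at the centre of its underside. The push bar and the scanner start on it, side by side along its x, either one on either side, about 120 mm apart.
- bar: Push bar: wooden bar 220 mm long (its x), 36 mm wide, 28 mm high, about 0.3 kg; origin at the centre of its underside. A metal grip post, 30 by 30 mm, stands on it at x = -50, from 28 to 70 mm above the underside. The pushing end is at x = +110, so 160 mm ahead of the post; lying down it fits the lane.
- scanner: Hand-held bar-code scanner, a stick 130 mm long (its x), about 0.16 kg; origin at mid-length on the underside (x = -65 to +65). Grey handle x = -65 to +35, 32 mm wide, 34 mm high; black head x = +35 to +65, 46 mm wide, 38 mm high, with the window on its end. It looks along its +x. Its centre of mass is near x = +4.
- scanner_nose (a point): Middle of the scanner's window: scanner x = +65, 19 mm above its underside; same axes as the scanner.
- cassette0: Sample cassette: closed white box with a grey lid, 70 mm long (its x), 52 mm wide (its y), 45 mm high, 0.1 to 0.2 kg; origin at the centre of its underside. The cassettes are all alike; two or three are present, standing on the bench on the robot's side of the cabinet, long side roughly along the lane.
- cassette1: Sample cassette: closed white box with a grey lid, 70 mm long (its x), 52 mm wide (its y), 45 mm high, 0.1 to 0.2 kg; origin at the centre of its underside. The cassettes are all alike; two or three are present, standing on the bench on the robot's side of the cabinet, long side roughly along the lane.
- cassette2: Sample cassette: closed white box with a grey lid, 70 mm long (its x), 52 mm wide (its y), 45 mm high, 0.1 to 0.2 kg; origin at the centre of its underside. The cassettes are all alike; two or three are present, standing on the bench on the robot's side of the cabinet, long side roughly along the lane.
- cassette3: Sample cassette: closed white box with a grey lid, 70 mm long (its x), 52 mm wide (its y), 45 mm high, 0.1 to 0.2 kg; origin at the centre of its underside. The cassettes are all alike; two or three are present, standing on the bench on the robot's side of the cabinet, long side roughly along the lane.
- reagent: Bystander, leave alone: white plastic reagent bottle, 68 mm across, 120 mm tall; origin at the centre of its underside.
- amber: Bystander, leave alone: brown glass jar, 60 mm across, 120 mm tall; origin at the centre of its underside.
- beaker: Bystander, leave alone: white open beaker, 72 mm across, 90 mm tall; origin at the centre of its underside.

How it is judged:
By the outcome, as a careful person would: the job done as asked, in the order asked, and still so for the second after the job is handed in, with the robot touching nothing.
Of cassette0, cassette1, cassette2, cassette3 only 2 to 3 are there at a start; the rules pass over those that are not, and their reading is None.
At some moment in a run one of cassette0, cassette1, cassette2, cassette3, scanner may be knocked a few centimetres aside while the robot is not near it.
It also fails if it takes over 210 s, if anything falls off the work surface, if the arm or the gripper's body presses on something with over 40 N, if the wrist force passes 120 N, or if a joint passes its speed limit or range.

## Working session

There is one attempt and no reset: what is moved stays moved. The work goes in short steps, Python scripts to look and compute and a tool call to move; the robot and the scene stay as the last step left them, time stands still between calls to the robot, and variables do not carry over. Pictures are saved under pics/ and viewed, at most 14 in all, crops included, and the job is handed in when it is done.

Besides the shell and the picture viewer there is one more tool, called after "Call:" as name(argument=value, ...), one argument or row to a line, values as JSON. drive_tool: Moves the arm, as the interface text tells. Its arguments: {"type":"object","properties":{"moves":{"type":"array","items":{"type":"array","items":{"type":"number"}}},"grip":{"type":"number"},"squeeze":{"type":"number"}},"required":["moves"]}

```bash
ls; mkdir -p pics
cat > h.py <<'E'
import numpy as np,cv2
from station import env,eyes,ticket
def grab(n,save=None):
    o=env.get_obs(); f=eyes.grab_frame(n); f['obs']=o
    if save: cv2.imwrite('pics/'+save,f['img'])
    return f
def cloud(f):
    K=f['intrinsics'];z=f['z_map'];v,u=np.mgrid[:z.shape[0],:z.shape[1]]
    P=np.dstack([(u-K[0,2])/K[0,0]*z,(v-K[1,2])/K[1,1]*z,z])
    W=P@np.array(f['rotation']).T+np.array(f['xyz']); W[z==0]=np.nan
    return W
def wpix(f,u,v,z):
    K=f['intrinsics'];d=np.array(f['rotation'])@np.array([(u-K[0,2])/K[0,0],(v-K[1,2])/K[1,1],1]);c=np.array(f['xyz'])
    return c+d*(z-c[2])/d[2]
E
python3 - <<'E'
from h import *
f=grab('top','top0.png');g=grab('side','side0.png')
im=np.hstack([f['img'],g['img']]);cv2.imwrite('pics/a0.png',cv2.resize(f['img'],(800,600)))
print(f['xyz'],f['rotation'],f['intrinsics']);print(g['xyz'],env.get_obs()['tool_rot'],env.nose_length)
np.save('W.npy',cloud(f))
E
```

```text
pics
[0.50116555 0.0187009  1.16804445] [[ 0.00484603 -0.99715608  0.07520813]
 [-0.99980322 -0.00338463  0.01954673]
 [-0.01923659 -0.07528806 -0.99697626]] [[421.01419151   0.         256.89331123]
 [  0.         421.01419151 188.57228675]
 [  0.           0.           1.        ]]
[-0.04283819 -0.76089056  0.81669424] [[-8.97463845e-01  4.41087138e-01 -8.85895828e-04]
 [ 4.41088000e-01  8.97462682e-01 -1.45249475e-03]
 [ 1.54381697e-04 -1.69431954e-03 -9.99998553e-01]] 0.011
```

View pics/a0.png

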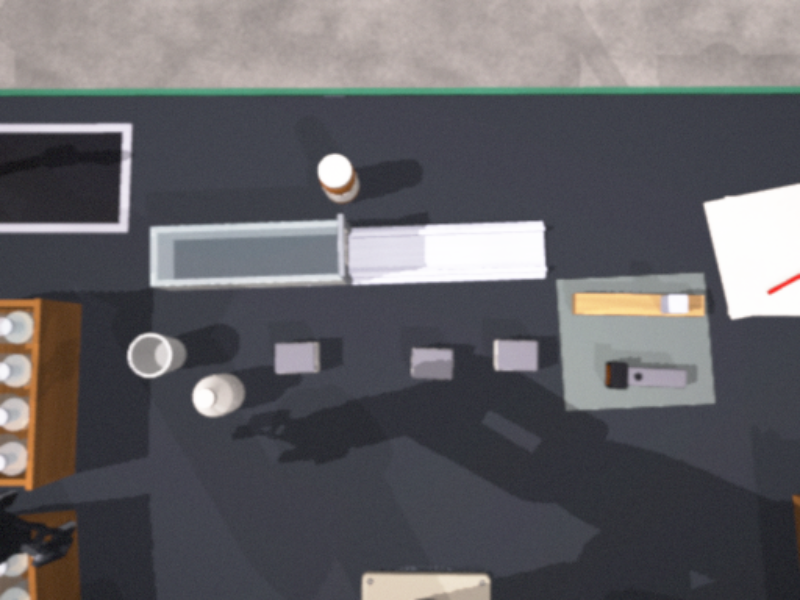

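View pics/side0.png

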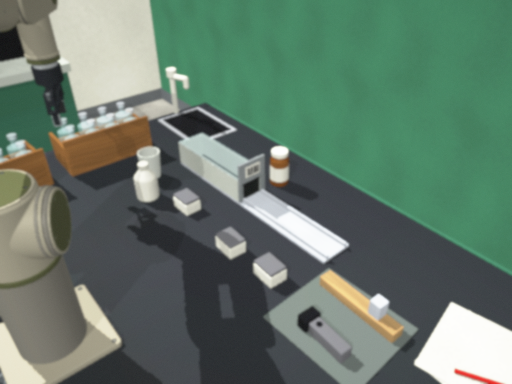

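The top view shows the cabinet with the flap at about (345,250), the lane to its right and three cassettes at (297,358), (432,363) and (516,355). The mat is at (635,340), with the bar in its upper part (post at the right end) and the scanner in its lower part. All are at 800x600 scale. Next I measure them from depth.

```bash
cat >> h.py <<'E'
def rects(W,zlo,zhi,xr,yr,minn=25):
    m=((W[...,2]>zlo)&(W[...,2]<zhi)&(W[...,0]>xr[0])&(W[...,0]<xr[1])&(W[...,1]>yr[0])&(W[...,1]<yr[1])).astype(np.uint8)
    n,l=cv2.connectedComponents(m)
    for i in range(1,n):
        P=W[l==i]
        if len(P)<minn: continue
        (c,s,a)=cv2.minAreaRect((P[:,:2]*1000).astype(np.float32))
        if s[0]<s[1]: s=s[::-1];a+=90
        a=(a+90)%180-90
        print(len(P),'c',np.round(c,1),'size',np.round(s,1),'long-axis deg',round(a,1),'z',np.round(np.percentile(P[:,2],[10,50,90])*1000,1))
E
python3 - <<'E'
from h import *
W=np.load('W.npy')
print('cass');rects(W,.035,.055,(.2,.5),(-.25,.4))
print('mat things');rects(W,.022,.05,(.2,.6),(-.6,-.2))
print('post');rects(W,.06,.09,(.2,.6),(-.6,-.2),8)
print('mat');rects(W,.0015,.1,(.2,.52),(-.6,-.21),500)
print('cab roof');rects(W,.075,.1,(.45,.75),(-.1,.5));print('header');rects(W,.125,.15,(.45,.75),(-.1,.5))
print('lane');rects(W,.004,.03,(.45,.75),(-.3,.06))
print('tall');rects(W,.06,.13,(.2,.9),(-.2,.5))
for y in (-.25,-.1,.0):
    m=abs(W[...,1]-y)<.003;P=W[m&(W[...,2]>.005)&(W[...,0]>.4)&(W[...,0]<.75)]
    print(y,np.round(P[np.argsort(P[:,0])][:, [0,2]]*1000).astype(int).tolist()[::2])
E
```

```text
cass
447 c [476.  223.3] size [67.5 45.6] long-axis deg -89.1 z [41.  43.9 46.8]
476 c [469.2  -9.4] size [66.5 50.4] long-axis deg 89.6 z [41.1 43.9 46.7]
388 c [ 479.1 -154.4] size [68.7 37.1] long-axis deg -89.7 z [41.2 44.1 46.9]
52 c [419.1 330.2] size [62.3 20.9] long-axis deg 10.4 z [36.8 44.3 53.6]
mat things
938 c [ 572.8 -365.8] size [219.8  36.4] long-axis deg 89.2 z [28.6 31.6 34.6]
672 c [ 449.2 -375.6] size [130.4  45.1] long-axis deg 87.4 z [34.3 38.2 42.3]
post
160 c [ 572.7 -415.8] size [32.1 29. ] long-axis deg 89.9 z [68.9 73.1 76. ]
mat
3724 c [ 450.3 -365.8] size [286.3 138. ] long-axis deg 89.6 z [ 2.2  4.5 37.8]
cab roof
4638 c [653. 297.] size [331.6 101.5] long-axis deg -88.1 z [84.1 86.8 89.4]
214 c [484.5 455. ] size [71.2 67. ] long-axis deg 89.6 z [78.  86.5 90.2]
header
189 c [658.2 134.9] size [97.8 11.7] long-axis deg 0.5 z [133.1 138.3 140.9]
lane
3263 c [666.8 -74.9] size [269.7 105.2] long-axis deg -87.7 z [ 5.3  8.2 18.8]
475 c [ 536.9 -266.5] size [170.6  65.5] long-axis deg -0.5 z [4.2 5.5 8.7]
25 c [ 536.6 -295.9] size [27.7  8.7] long-axis deg 
[... 1056 characters left out ...]
460, 49], [463, 45], [465, 45], [465, 47], [468, 45], [470, 42], [471, 49], [473, 44], [476, 41], [476, 51], [478, 45], [481, 45], [481, 47], [484, 46], [486, 43], [486, 48], [489, 46], [492, 39], [492, 42], [494, 42], [615, 10], [618, 7], [621, 6], [624, 10], [624, 7], [625, 19], [628, 22], [628, 19], [631, 18], [635, 11], [635, 7], [638, 8], [640, 9], [641, 6], [643, 7], [646, 7], [649, 7], [651, 9], [654, 7], [655, 7], [657, 7], [660, 7], [660, 7], [663, 6], [666, 7], [669, 6], [669, 6], [671, 8], [674, 7], [674, 5], [677, 5], [682, 9], [683, 6], [685, 9], [688, 8], [691, 9], [694, 7], [695, 14], [696, 9], [698, 18], [700, 19], [700, 18], [703, 20], [708, 8], [708, 5], [711, 7], [713, 7]]
```

```bash
cat >> h.py <<'E'
def plan(C,yaw_cab,cx,cy,z,yaw_extra=0):
    """rows for tool down, TCP at cabinet-frame target (mm): C flap point world mm"""
    o=env.get_obs();R=np.array(o['tool_rot']);p=np.array(o['tcp_pos'])*1000
E
python3 - <<'E'
from h import *
W=np.load('W.npy')
print('cass');rects(W,.030,.06,(.2,.56),(-.25,.3),100)
x,y,z=W[...,0],W[...,1],W[...,2]
for lo,hi,zl,zh,a,b in [(-.19,.11,.014,.03,.615,.645),(-.19,.11,.014,.03,.685,.715),(.15,.44,.078,.1,.595,.63),(.15,.44,.078,.1,.68,.715)]:
    m=(y>lo)&(y<hi)&(z>zl)&(z<zh)&(x>a)&(x<b)
    P=W[m]; 
    if zl>.05:  # edge: outermost x per y bin
        sgn=-1 if a<.65 else 1; B=np.round(P[:,1]/.01); P=np.array([P[B==k][np.argmax(sgn*P[B==k][:,0])] for k in np.unique(B)])
    c=np.polyfit(P[:,1],P[:,0],1);print(len(P),'slope',c[0].round(4),'x at y=0',c[1].round(4),'y=.14',np.polyval(c,.14).round(4))
m=(z>.125)&(z<.15)&(x>.6)&(x<.72)&(y>.1)&(y<.17);P=W[m];print(np.percentile(P[:,1],[2,50,98]))
m=(z>.004)&(z<.013)&(x>.64)&(x<.69)&(y>-.3)&(y<-.1);print('lane end y',W[m][:,1].min())
rects(W,.0015,.008,(.3,.7),(-.55,-.2),300)
cv2.imwrite('pics/m.png',cv2.resize(grab('top')['img'][160:280,340:470],None,fx=5,fy=5,interpolation=2))
E
```

```text
cass
510 c [ 484.6 -154.3] size [69.7 51.1] long-axis deg 87.8 z [40.7 44.1 46.8]
501 c [478.4 223.3] size [67.8 51. ] long-axis deg -89.7 z [40.  43.7 46.7]
499 c [468.9 -10.9] size [69.9 50.8] long-axis deg -89.8 z [40.3 43.8 46.6]
340 slope -0.0367 x at y=0 0.6274 y=.14 0.6223
351 slope -0.0368 x at y=0 0.6992 y=.14 0.6941
30 slope -0.0345 x at y=0 0.6133 y=.14 0.6085
30 slope -0.036 x at y=0 0.7128 y=.14 0.7078
[0.1291177  0.13554614 0.14089325]
lane end y -0.293232064236493
525 c [ 624.7 -526.8] size [147.6  48.8] long-axis deg 1.7 z [2.2 4.1 6.5]
5008 c [ 509.2 -364.4] size [283.4 256.8] long-axis deg -88.4 z [2.1 3.9 6.3]
```

View pics/m.png

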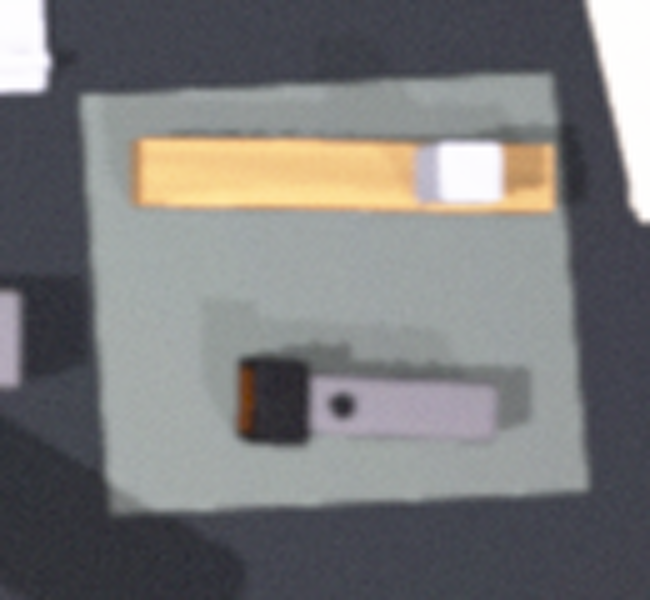

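```bash
python3 - <<'E'
s=open('h.py').read(); s=s[:s.index('def plan')]
s+='''
from scipy.spatial.transform import Rotation as Ro
C=np.array([658.2,140.,0]);A=np.radians(92.09)
u=np.array([np.cos(A),np.sin(A),0]);r=np.array([np.sin(A),-np.cos(A),0])   # cabinet x, and rightwards (tool y)
D=np.column_stack([u,r,[0,0,-1]])
def tocab(p): p=np.asarray(p,float);p=np.r_[p,0][:3] if len(p)==2 else p;d=p-C;return np.array([d@u,d@r,d[2]])
def state():
    o=env.get_obs();print('t',round(o['time_s'],2),'cab',tocab(np.array(o['tcp_pos'])*1000).round(1),'F',np.round(o['contact_force'],1),'w',round(o['gripper_width'],3),'gf',round(o['grasp_force'],1));return o
def plan(cx,cr,z,deg=0):
    """shift/turn in the present tool frame to TCP at (cabinet x, right, height) mm, tool down, tool x turned deg ccw from cabinet x"""
    o=env.get_obs();R=np.array(o['tool_rot']);p=np.array(o['tcp_pos'])*1000
    g=C+cx*u+cr*r+[0,0,z];Rt=Ro.from_rotvec([0,0,np.radians(deg)]).as_matrix()@D
    print('plan',(R.T@(g-p)).round(1),Ro.from_matrix(R.T@Rt).as_rotvec().round(4))
'''
open('h.py','w').write(s)
E
python3 - <<'E'
from h import *
for n,p in dict(A=(484.6,-154.3),B=(468.9,-10.9),Cc=(478.4,223.3),bar=(572.8,-365.8),post=(572.7,-415.8),scan=(449.2,-375.6)).items(): print(n,tocab(p).round(1))
f=grab('top')
print('mat',[tocab(wpix(f,340+a/5-.4,160+b/5-.4,.004)*1000).round(0).tolist()[:2] for a,b in [(80,95),(555,73),(590,490),(110,515)]])
plan(*tocab((478.4,223.3))[:2],150)
E
```

```text
A [-287.8 -184.2    0. ]
B [-143.9 -194.7    0. ]
Cc [  89.8 -176.6    0. ]
bar [-502.3 -103.8    0. ]
post [-552.3 -105.7    0. ]
scan [-507.6 -227.7    0. ]
mat [[-370.0, -54.0], [-631.0, -51.0], [-635.0, -279.0], [-375.0, -284.0]]
plan [-330.9 -188.2   91.8] [-1.1000e-03  6.0000e-04  1.0775e+00]
```

Call:
drive_tool(
  moves=[
    [-41,-24,10,0,0,0.135],
    [-83,-47,20,0,0,0.27],
    [-124,-71,30,0,0,0.404],
    [-165,-94,40,0,0,0.539],
    [-207,-118,50,0,0,0.673],
    [-248,-141,60,0,0,0.808],
    [-290,-165,75,0,0,0.943],
    [-331,-188,90,0,0,1.0775],
  ],
  grip=1,
  squeeze=40,
)

```text
time_s: 1.0
tcp_pos: [0.4797, 0.2221, 0.1521]
tool_rot: [[-0.031, 1.0, 0.001], [1.0, 0.031, 0.0], [0.0, 0.001, -1.0]]
contact_force: [0.4, 0.7, 1.1]
gripper_width: 0.999
grasp_force: 0.0
```

Run:
```python
from h import *
state();plan(89.8,-176.6,28)
f=grab('wrist','w1.png');print(f['intrinsics'],f['T_tool_cam'])
W=cloud(grab('top'));rects(W,.030,.06,(.2,.56),(-.25,.33),100)
```

```text
t 1.0 cab [  88.5 -175.4  152.1] F [0.4 0.7 1.1] w 0.999 gf 0.0
plan [  1.2  -1.3 124.1] [ 0.0009 -0.0003 -0.0054]
[[297.31863964   0.         259.44755264]
 [  0.         297.31863964 185.66639311]
 [  0.           0.           1.        ]] [[ 2.71475735e-04 -9.61081010e-01 -2.76266572e-01  7.01357863e-02]
 [ 9.99999790e-01  9.85069385e-05  6.39970767e-04 -5.01064668e-04]
 [-5.87849577e-04 -2.76266688e-01  9.61080835e-01 -1.31703190e-01]
 [ 0.00000000e+00  0.00000000e+00  0.00000000e+00  1.00000000e+00]]
510 c [ 485.8 -154.3] size [69.  50.6] long-axis deg -89.4 z [41.  44.1 46.8]
234 c [479.5 206.1] size [52.2 35.2] long-axis deg 5.3 z [36.2 43.1 46.4]
503 c [468.9 -10.9] size [69.8 50.9] long-axis deg -89.8 z [40.6 43.6 46.6]
```

View pics/w1.png

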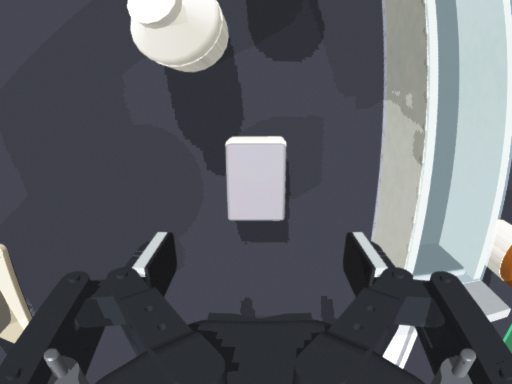

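The wrist view shows the cassette square between the fingers, with lid corners at about (227,143), (286,143), (285,219) and (229,219). I check it with the fisheye model.

```bash
cat >> h.py <<'E'
def wristpt(f,px,py,h):
    """wrist pixel -> cabinet coords at height h mm"""
    K=f['intrinsics'];a=np.array([px-K[0,2],py-K[1,2]])/K[0,0];t=np.hypot(*a);d=np.r_[a/max(t,1e-9)*np.sin(t),np.cos(t)]
    T=np.array(f['T_tool_cam']);o=f['obs'];R=np.array(o['tool_rot']);c=R@T[:3,3]+o['tcp_pos'];d=R@T[:3,:3]@d
    return tocab((c+d*(h/1000-c[2])/d[2])*1000)
E
python3 - <<'E'
from h import *
f=grab('wrist')
P=[wristpt(f,*q,45) for q in [(227,143),(286,143),(285,219),(229,219)]];print(np.round(P,1),np.mean(P,0).round(1))
E
```

```text
[[ 122.7 -201.5   45. ]
 [ 122.2 -154.1   45. ]
 [  56.7 -154.    45. ]
 [  57.1 -202.3   45. ]] [  89.7 -178.    45. ]
```

Call:
drive_tool(
  moves=[
    [1,-2,40,0,0,-0.005],
    [1,-2,80,0,0,-0.005],
    [1,-2,105,0,0,-0.005],
    [1,-2,118,0,0,-0.005],
    [1,-2,124,0,0,-0.005],
    [1,-2,124,0,0,-0.005],
    [1,-2,124,0,0,-0.005],
    [1,-2,124,0,0,-0.005],
  ],
)

```text
time_s: 1.95
tcp_pos: [0.478, 0.2253, 0.03]
tool_rot: [[-0.042, 0.999, 0.003], [0.999, 0.042, 0.001], [0.001, 0.003, -1.0]]
contact_force: [0.2, 0.3, 0.2]
gripper_width: 1.002
grasp_force: 0.0
```

Call:
drive_tool(
  moves=[
    [0,0,0,0,0,0],
    [0,0,0,0,0,0],
    [0,0,0,0,0,0],
    [0,0,0,0,0,0],
    [0,0,0,0,0,0],
    [0,0,0,0,0,0],
    [0,0,-10,0,0,0],
    [0,0,-30,0,0,0],
  ],
  grip=0,
)

```text
time_s: 2.75
tcp_pos: [0.4747, 0.2239, 0.0567]
tool_rot: [[-0.041, 0.999, -0.005], [0.999, 0.041, -0.002], [-0.001, -0.005, -1.0]]
contact_force: [0.5, -0.8, -2.2]
gripper_width: 0.606
grasp_force: 42.6
```

Run:
```python
from h import *
state();plan(-90,0,90)
```

```text
t 2.75 cab [  90.6 -180.4   56.7] F [ 0.5 -0.8 -2.2] w 0.606 gf 42.6
plan [-181.5  179.3  -33.8] [-0.0047  0.0015  0.005 ]
```

Call:
drive_tool(
  moves=[
    [-45,0,-15,0,0,0],
    [-95,0,-33,0,0,0],
    [-140,0,-33,0,0,0],
    [-172,40,-33,0,0,0],
    [-181,88,-33,0,0,0],
    [-181,136,-33,0,0,0],
    [-181,170,-33,0,0,0],
    [-181,178,-33,0,0,0],
  ],
)

```text
time_s: 3.55
tcp_pos: [0.6646, 0.0508, 0.0909]
tool_rot: [[-0.041, 0.999, 0.001], [0.999, 0.041, 0.0], [0.0, 0.001, -1.0]]
contact_force: [-1.0, 0.9, -2.0]
gripper_width: 0.604
grasp_force: 43.1
```

Run:
```python
from h import *
state();plan(-90,0,37)
f=grab('wrist','w2.png')
```

```text
t 3.55 cab [-89.4   3.1  90.9] F [-1.   0.9 -2. ] w 0.604 gf 43.1
plan [-0.6 -3.2 53.9] [ 0.0006 -0.      0.0042]
```

View pics/w2.png

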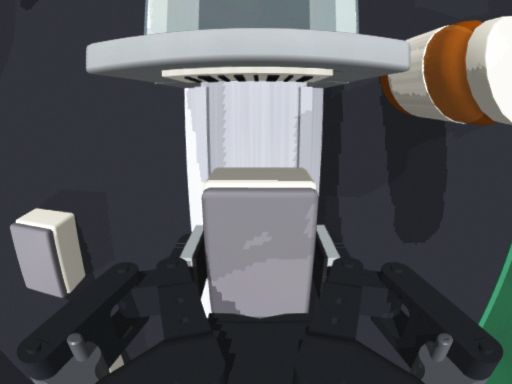

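The cassette is held square above the lane. The guides' outer edges are at about (186,110) and (322,110), and the cassette is centred near u=260. I compute the lane centre from these.

Run:
```python
from h import *
f=grab('wrist')
for a,b in [((186,110),(323,110))]:
    p,q=wristpt(f,*a,20),wristpt(f,*b,20);print(p.round(1),q.round(1),((p+q)/2).round(1))
p,q=wristpt(f,163,72,125),wristpt(f,332,72,125);print('label top',p.round(1),q.round(1))
plan(-90,0,37)
```

```text
[-23.3 -48.7  20. ] [-23.1  45.2  20. ] [-23.2  -1.7  20. ]
label top [ -7.8 -30.5 125. ] [ -8.1  25.4 125. ]
plan [-1.1 -0.8 53.6] [-0.0014 -0.0001  0.0049]
```

Call:
drive_tool(
  moves=[
    [-1,-2,20,0,0,0.004],
    [-1,-2,40,0,0,0.004],
    [-1,-2,49,0,0,0.004],
    [-1,-2,53,0,0,0.004],
    [-1,-2,54,0,0,0.004],
    [-1,-2,54,0,0,0.004],
    [-1,-2,54,0,0,0.004],
    [-1,-2,54,0,0,0.004],
  ],
)

```text
time_s: 4.45
tcp_pos: [0.6606, 0.0502, 0.0381]
tool_rot: [[-0.038, 0.999, 0.001], [0.999, 0.038, -0.0], [-0.0, 0.001, -1.0]]
contact_force: [-0.2, 0.1, -2.3]
gripper_width: 0.6
grasp_force: 43.1
```

Run:
```python
from h import *
state()
```

```text
t 4.45 cab [-89.9  -0.9  38.1] F [-0.2  0.1 -2.3] w 0.6 gf 43.1
```

Call:
drive_tool(
  moves=[
    [0,0,2,0,0,0],
    [0,0,2,0,0,0],
    [0,0,2,0,0,0],
    [0,0,2,0,0,0],
    [0,0,-5,0,0,0],
    [0,0,-25,0,0,0],
    [0,0,-55,0,0,0],
    [0,0,-90,0,0,0],
  ],
  grip=1,
)

```text
time_s: 5.25
tcp_pos: [0.6592, 0.0502, 0.1274]
tool_rot: [[-0.037, 0.999, -0.002], [0.999, 0.037, 0.0], [0.0, -0.002, -1.0]]
contact_force: [1.1, 0.0, 1.2]
gripper_width: 1.004
grasp_force: 0.0
```

Call:
drive_tool(
  moves=[
    [-48,-10,0,0,0,0],
    [-97,-20,0,0,0,0],
    [-146,-30,0,0,0,0],
    [-195,-40,0,0,0,0],
    [-244,-50,0,0,0,0],
    [-293,-60,0,0,0,0],
    [-340,-75,0,0,0,0],
    [-388,-90,0,0,0,0],
  ],
)

```text
time_s: 6.05
tcp_pos: [0.5843, -0.3426, 0.1282]
tool_rot: [[-0.038, 0.999, 0.001], [0.999, 0.038, -0.0], [-0.001, 0.001, -1.0]]
contact_force: [1.3, -0.6, 0.2]
gripper_width: 1.002
grasp_force: 0.0
```

Run:
```python
from h import *
state();f=grab('top');W=cloud(f);
rects(W,.030,.06,(.2,.76),(-.25,.33),100);rects(W,.022,.05,(.2,.6),(-.6,-.2),200);rects(W,.06,.08,(.5,.65),(-.6,-.2),20)
cv2.imwrite('pics/t2.png',cv2.resize(f['img'],(800,600)))
grab('wrist','w3.png');plan(-552.3,-105.7,50)
```

```text
t 6.05 cab [-479.6  -91.5  128.2] F [ 1.3 -0.6  0.2] w 1.002 gf 0.0
512 c [661.8  49.2] size [70.6 51.4] long-axis deg -88.3 z [47.3 51.7 54.7]
515 c [ 484.5 -154.7] size [70.2 51.3] long-axis deg 87.9 z [40.5 44.  46.6]
500 c [468.9 -10.9] size [69.8 50.8] long-axis deg -89.8 z [40.3 43.8 46.7]
651 c [ 573.3 -321.1] size [129.8  35.8] long-axis deg 88.9 z [28.3 31.6 34.3]
plan [-67.8 -11.8  78.4] [ 0.0002  0.003  -0.0053]
```

View pics/t2.png

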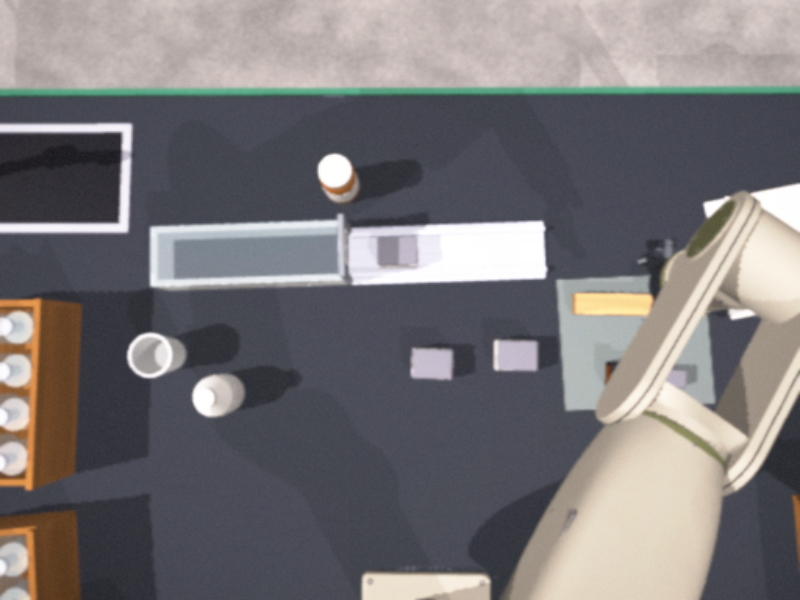

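The cassette sits square in the lane at about (397,251), and the bar and scanner are unmoved. Now the bar's post.

Call:
drive_tool(
  moves=[
    [-40,-8,0,0,0,0.045],
    [-68,-12,0,0,0,0.045],
    [-68,-12,0,0,0,0.045],
    [-68,-12,40,0,0,0.045],
    [-68,-12,65,0,0,0.045],
    [-68,-12,75,0,0,0.045],
    [-68,-12,78,0,0,0.045],
    [-68,-12,78,0,0,0.045],
  ],
)

```text
time_s: 6.95
tcp_pos: [0.576, -0.4089, 0.0503]
tool_rot: [[0.007, 1.0, 0.001], [1.0, -0.007, -0.001], [-0.001, 0.001, -1.0]]
contact_force: [-0.5, -0.7, -0.3]
gripper_width: 0.999
grasp_force: 0.0
```

Call:
drive_tool(
  moves=[
    [0,0,0,0,0,0],
    [0,0,0,0,0,0],
    [0,0,0,0,0,0],
    [0,0,0,0,0,0],
    [0,0,0,0,0,0],
    [0,0,0,0,0,0],
    [0,0,0,0,0,0],
    [0,0,0,0,0,0],
  ],
  grip=0,
  squeeze=90,
)

```text
time_s: 7.75
tcp_pos: [0.5759, -0.4095, 0.0503]
tool_rot: [[0.008, 1.0, 0.001], [1.0, -0.008, -0.001], [-0.001, 0.001, -1.0]]
contact_force: [-1.0, 1.4, 6.7]
gripper_width: 0.341
grasp_force: 89.7
```

Call:
drive_tool(
  moves=[
    [0,0,-10,0,0,0],
    [0,0,-25,0,0,0],
    [0,0,-40,0,0,-0.02],
    [0,0,-60,0,0,-0.045],
    [0,0,-60,0,0,-0.045],
    [0,0,-60,0,0,-0.045],
    [0,0,-60,0,0,-0.045],
    [0,0,-60,0,0,-0.045],
  ],
)

```text
time_s: 8.55
tcp_pos: [0.5746, -0.4084, 0.1076]
tool_rot: [[-0.037, 0.999, -0.002], [0.999, 0.037, 0.002], [0.002, -0.002, -1.0]]
contact_force: [0.5, -0.1, -3.6]
gripper_width: 0.337
grasp_force: 89.2
```

Run:
```python
from h import *
state();f=grab('wrist','w4.png');plan(-315,-1,120)
```

```text
t 8.55 cab [-545.  -103.5  107.6] F [ 0.5 -0.1 -3.6] w 0.337 gf 89.2
plan [230.  102.6 -12. ] [-0.0017 -0.0015  0.0009]
```

View pics/w4.png

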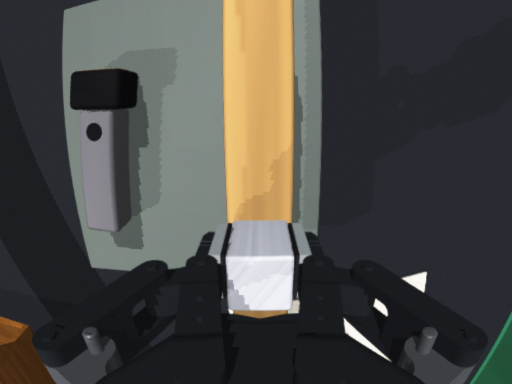

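Call:
drive_tool(
  moves=[
    [40,17,0,0,0,0],
    [85,37,0,0,0,0],
    [130,57,0,0,0,0],
    [175,77,0,0,0,0],
    [215,95,0,0,0,0],
    [237,102,0,0,0,0],
    [237,102,0,0,0,0],
    [237,102,0,0,0,0],
  ],
)

```text
time_s: 9.4
tcp_pos: [0.6682, -0.1678, 0.1085]
tool_rot: [[-0.039, 0.999, -0.001], [0.999, 0.039, -0.0], [-0.0, -0.001, -1.0]]
contact_force: [0.3, -0.4, -2.8]
gripper_width: 0.336
grasp_force: 89.4
```

Run:
```python
from h import *
state();f=grab('wrist','w5.png');plan(-308,-1,56)
```

```text
t 9.4 cab [-307.9   -1.3  108.5] F [ 0.3 -0.4 -2.8] w 0.336 gf 89.4
plan [ 0.9  0.6 52.6] [-0.0011  0.0001  0.0012]
```

View pics/w5.png

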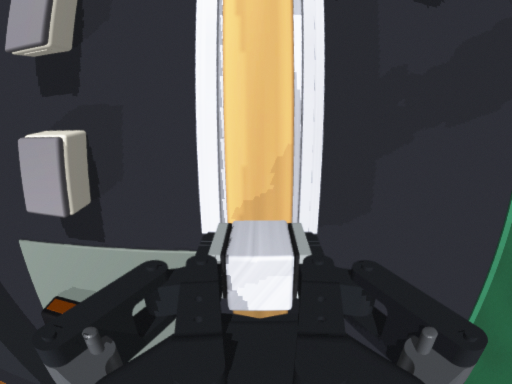

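The bar is centred over the lane, with the guides even on both sides (200 and 322). Next I lower it and push.

Call:
drive_tool(
  moves=[
    [0,0,25,0,0,0],
    [0,0,42,0,0,0],
    [0,0,49,0,0,0],
    [0,0,52,0,0,0],
    [0,0,52,0,0,0],
    [8,0,52,0,0,0],
    [16,0,52,0,0,0],
    [26,0,52,0,0,0],
  ],
)

```text
time_s: 10.25
tcp_pos: [0.668, -0.1417, 0.0582]
tool_rot: [[-0.038, 0.999, 0.001], [0.999, 0.038, -0.0], [-0.0, 0.001, -1.0]]
contact_force: [0.3, 0.2, -2.0]
gripper_width: 0.338
grasp_force: 89.4
```

Call:
drive_tool(
  moves=[
    [10,0,0,0,0,0],
    [20,0,0,0,0,0],
    [30,0,0,0,0,0],
    [40,0,0,0,0,0],
    [50,0,0,0,0,0],
    [60,0,0,0,0,0],
    [70,0,0,0,0,0],
    [80,0,0,0,0,0],
  ],
)

```text
time_s: 11.05
tcp_pos: [0.6646, -0.0624, 0.0576]
tool_rot: [[-0.037, 0.999, 0.001], [0.999, 0.037, -0.001], [-0.001, 0.0, -1.0]]
contact_force: [0.6, -4.7, -1.1]
gripper_width: 0.337
grasp_force: 89.6
```

Run:
```python
from h import *
state();plan(-79,-1,56)
W=cloud(grab('top'));rects(W,.042,.065,(.6,.72),(-.2,.13),50)
```

```text
t 11.05 cab [-202.5   -1.    57.6] F [ 0.6 -4.7 -1.1] w 0.337 gf 89.6
plan [1.235e+02 1.000e-01 1.400e+00] [0.0005 0.0011 0.0007]
283 c [659.  110.5] size [51.6 38.4] long-axis deg 0.9 z [48.6 51.7 54.8]
```

Call:
drive_tool(
  moves=[
    [12,0,0,0,0,0],
    [24,0,0,0,0,0],
    [36,0,0,0,0,0],
    [48,0,0,0,0,0],
    [60,0,0,0,0,0],
    [72,0,0,0,0,0],
    [84,0,0,0,0,0],
    [96,0,0,0,0,0],
  ],
)

```text
time_s: 11.9
tcp_pos: [0.6607, 0.0345, 0.0573]
tool_rot: [[-0.038, 0.999, -0.0], [0.999, 0.038, -0.0], [-0.0, -0.0, -1.0]]
contact_force: [-0.4, -4.0, -2.1]
gripper_width: 0.337
grasp_force: 89.6
```

Call:
drive_tool(
  moves=[
    [10,0,0,0,0,0],
    [18,0,0,0,0,0],
    [25,0,0,0,0,0],
    [27,0,0,0,0,0],
    [27,0,0,0,0,0],
    [27,0,0,0,0,0],
    [27,0,0,0,0,0],
    [27,0,0,0,0,0],
  ],
)

```text
time_s: 12.7
tcp_pos: [0.6596, 0.0603, 0.057]
tool_rot: [[-0.037, 0.999, -0.001], [0.999, 0.037, 0.0], [0.0, -0.001, -1.0]]
contact_force: [-0.2, 0.4, -4.7]
gripper_width: 0.337
grasp_force: 89.6
```

Run:
```python
from h import *
state();f=grab('side');g=grab('top')
a=cv2.resize(f['img'][120:270,150:350],(800,600),interpolation=2);b=cv2.resize(g['img'][120:195,90:360],(800,222),interpolation=2)
cv2.imwrite('pics/s3.png',np.vstack([cv2.resize(a,(500,375)),cv2.resize(b,(500,139))]))
```

```text
t 12.7 cab [-79.7  -1.5  57. ] F [-0.2  0.4 -4.7] w 0.337 gf 89.6
```

View pics/s3.png

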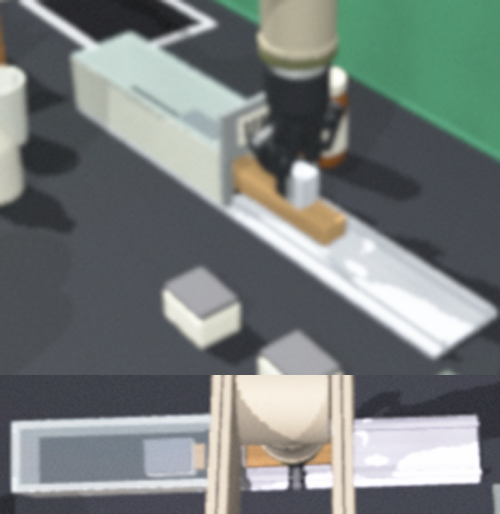

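The top strip shows the cassette inside the chamber with the bar tip behind it. I now draw the bar back, check the flap and park the bar in the lane.

Call:
drive_tool(
  moves=[
    [-15,0,0,0,0,0],
    [-40,0,0,0,0,0],
    [-70,0,0,0,0,0],
    [-105,0,0,0,0,0],
    [-145,0,0,0,0,0],
    [-185,0,0,0,0,0],
    [-215,0,0,0,0,0],
    [-228,0,0,0,0,0],
  ],
)

```text
time_s: 13.6
tcp_pos: [0.6684, -0.172, 0.058]
tool_rot: [[-0.034, 0.999, 0.001], [0.999, 0.034, -0.002], [-0.002, 0.001, -1.0]]
contact_force: [-0.9, 0.6, -3.3]
gripper_width: 0.342
grasp_force: 89.8
```

Call:
drive_tool(
  moves=[
    [-230,0,0,0,0,0],
    [0,0,0,0,0,0],
    [0,0,1,0,0,0],
    [0,0,2,0,0,0],
    [0,0,2,0,0,0],
    [0,0,2,0,0,0],
    [0,0,2,0,0,0],
    [0,0,2,0,0,0],
  ],
)

```text
time_s: 14.4
tcp_pos: [0.6686, -0.1674, 0.0555]
tool_rot: [[-0.038, 0.999, 0.0], [0.999, 0.038, -0.0], [-0.0, 0.0, -1.0]]
contact_force: [0.7, -0.9, -3.1]
gripper_width: 0.336
grasp_force: 90.2
```

Run:
```python
from h import *
state();W=cloud(grab('top'))
rects(W,.030,.06,(.2,.76),(-.25,.33),100);rects(W,.025,.045,(.62,.71),(-.4,.1),100);rects(W,.02,.07,(.6,.71),(.15,.45),50)
```

```text
t 14.4 cab [-307.5   -0.8   55.5] F [ 0.7 -0.9 -3.1] w 0.336 gf 90.2
552 c [666.1 -74.2] size [117.8  36.5] long-axis deg -87.2 z [33.6 36.4 39.2]
502 c [468.9 -10.9] size [69.8 50.8] long-axis deg -89.8 z [40.4 43.8 46.6]
566 c [665.9 -74.2] size [117.8  36.9] long-axis deg -87.2 z [33.3 36.3 39.1]
155 c [604.1 261.9] size [223.5   0.9] long-axis deg -88.0 z [26.3 46.5 64.3]
```

Call:
drive_tool(
  moves=[
    [0,0,1,0,0,0],
    [0,0,2,0,0,0],
    [0,0,2,0,0,0],
    [0,0,2,0,0,0],
    [0,0,2,0,0,0],
    [0,0,2,0,0,0],
    [0,0,-20,0,0,0],
    [0,0,-60,0,0,0],
  ],
  grip=1,
  squeeze=40,
)

```text
time_s: 15.25
tcp_pos: [0.6654, -0.1665, 0.1113]
tool_rot: [[-0.037, 0.999, -0.008], [0.999, 0.037, 0.003], [0.003, -0.008, -1.0]]
contact_force: [-0.1, -0.4, 0.3]
gripper_width: 1.0
grasp_force: 0.0
```

Call:
drive_tool(
  moves=[
    [0,0,-30,0,0,0],
    [35,-30,-30,0,0,0],
    [70,-70,-30,0,0,0],
    [100,-110,-30,0,0,0],
    [130,-150,-30,0,0,0],
    [160,-185,-30,0,0,0],
    [163,-193,-30,0,0,0],
    [163,-193,-30,0,0,0],
  ],
)

```text
time_s: 16.05
tcp_pos: [0.4686, -0.0111, 0.1455]
tool_rot: [[-0.039, 0.999, 0.001], [0.999, 0.039, -0.0], [-0.0, 0.001, -1.0]]
contact_force: [0.2, -0.9, 0.5]
gripper_width: 1.0
grasp_force: 0.0
```

```bash
cat >> h.py <<'E'
def lid(f,minarea=600,maxarea=9000):
    """grey lids in the wrist image: corners -> cabinet coords"""
    hsv=cv2.cvtColor(f['img'],cv2.COLOR_BGR2HSV);g=f['img'].min(2);m=((g>95)&(hsv[...,1]<60)).astype(np.uint8)
    m[225:]=0
    n,l,st,_=cv2.connectedComponentsWithStats(m)
    for i in range(1,n):
        if minarea<st[i,4]<maxarea:
            b=cv2.boxPoints(cv2.minAreaRect(np.argwhere(l==i)[:,::-1].astype(np.float32)));P=np.array([wristpt(f,*q,45) for q in b]);c,s,a=cv2.minAreaRect(P[:,:2].astype(np.float32))
            print('lid px',b.mean(0).round(),'cab',np.round(c,1),np.round(s,1),round(a,1))
E
python3 - <<'E'
from h import *
state();f=grab('wrist','w6.png');lid(f);plan(-143.9,-194.7,28)
W=cloud(grab('top'));rects(W,.030,.06,(.2,.76),(-.25,.33),100)
E
```

```text
t 16.05 cab [-144.1 -195.   145.5] F [ 0.2 -0.9  0.5] w 1.0 gf 0.0
lid px [259. 181.] cab [-138.1 -195.3] [74.  53.8] 2.1
plan [  1.   -1.3 118. ] [0.0021 0.0006 0.0018]
942 c [ 668.  -124.7] size [219.   36.9] long-axis deg -87.3 z [32.4 35.3 38.2]
229 c [ 484.6 -172.4] size [47.7 32.5] long-axis deg 0.6 z [41.7 44.3 46.7]
```

View pics/w6.png

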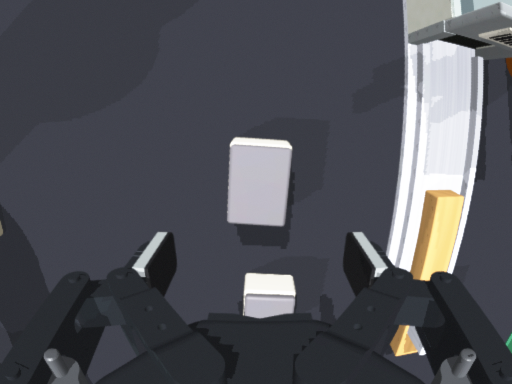

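The wrist view shows cassette B at (259,184) centred between the fingers, the bar parked in the lane and the flap shut. Now I grasp it.

Call:
drive_tool(
  moves=[
    [1,-1,40,0,0,0],
    [1,-1,80,0,0,0],
    [1,-1,102,0,0,0],
    [1,-1,113,0,0,0],
    [1,-1,118,0,0,0],
    [1,-1,118,0,0,0],
    [1,-1,118,0,0,0],
    [1,-1,118,0,0,0],
  ],
)

```text
time_s: 16.95
tcp_pos: [0.4697, -0.011, 0.0288]
tool_rot: [[-0.037, 0.999, 0.003], [0.999, 0.037, -0.0], [-0.0, 0.003, -1.0]]
contact_force: [-0.4, -0.4, -0.1]
gripper_width: 1.0
grasp_force: 0.0
```

Call:
drive_tool(
  moves=[
    [0,0,0,0,0,0],
    [0,0,0,0,0,0],
    [0,0,0,0,0,0],
    [0,0,0,0,0,0],
    [0,0,0,0,0,0],
    [0,0,0,0,0,0],
    [0,0,-10,0,0,0],
    [0,0,-30,0,0,0],
  ],
  grip=0,
)

```text
time_s: 17.75
tcp_pos: [0.4665, -0.0105, 0.0563]
tool_rot: [[-0.038, 0.999, -0.004], [0.999, 0.038, 0.001], [0.001, -0.004, -1.0]]
contact_force: [0.2, 0.2, -1.4]
gripper_width: 0.61
grasp_force: 41.6
```

Call:
drive_tool(
  moves=[
    [0,0,-20,0,0,0],
    [10,35,-33,0,0,0],
    [25,80,-33,0,0,0],
    [40,125,-33,0,0,0],
    [52,165,-33,0,0,0],
    [53,188,-33,0,0,0],
    [53,194,-33,0,0,0],
    [53,194,-33,0,0,0],
  ],
)

```text
time_s: 18.55
tcp_pos: [0.6602, 0.0494, 0.0901]
tool_rot: [[-0.038, 0.999, -0.001], [0.999, 0.038, -0.0], [-0.0, -0.001, -1.0]]
contact_force: [-0.6, -0.9, -2.0]
gripper_width: 0.605
grasp_force: 42.0
```

Run:
```python
from h import *
grab('wrist');state();plan(-90,-1,36)
```

```text
t 18.6 cab [-90.7  -2.1  89.9] F [ 0.1  0.2 -1.8] w 0.607 gf 42.0
plan [ 0.7  1.2 53.9] [-0.0015  0.0001  0.0009]
```

Call:
drive_tool(
  moves=[
    [1,1,20,0,0,0],
    [1,1,40,0,0,0],
    [1,1,49,0,0,0],
    [1,1,53,0,0,0],
    [1,1,54,0,0,0],
    [1,1,54,0,0,0],
    [1,1,54,0,0,0],
    [1,1,54,0,0,0],
  ],
)

```text
time_s: 19.4
tcp_pos: [0.6617, 0.0504, 0.037]
tool_rot: [[-0.037, 0.999, 0.001], [0.999, 0.037, -0.0], [-0.0, 0.001, -1.0]]
contact_force: [1.1, -0.2, -1.8]
gripper_width: 0.605
grasp_force: 42.0
```

Call:
drive_tool(
  moves=[
    [0,0,1,0,0,0],
    [0,0,1,0,0,0],
    [0,0,1,0,0,0],
    [0,0,1,0,0,0],
    [0,0,-5,0,0,0],
    [0,0,-25,0,0,0],
    [0,0,-55,0,0,0],
    [0,0,-85,0,0,0],
  ],
  grip=1,
)

```text
time_s: 20.2
tcp_pos: [0.6608, 0.0505, 0.1221]
tool_rot: [[-0.038, 0.999, -0.001], [0.999, 0.038, -0.0], [0.0, -0.001, -1.0]]
contact_force: [1.1, -0.2, -0.6]
gripper_width: 1.001
grasp_force: 0.0
```

Call:
drive_tool(
  moves=[
    [-45,0,0,0,0,0],
    [-90,0,0,0,0,0],
    [-135,0,0,0,0,0],
    [-180,0,0,0,0,0],
    [-210,0,0,0,0,0],
    [-219,0,0,0,0,0],
    [-219,0,0,0,0,0],
    [-219,0,0,0,0,0],
  ],
)

```text
time_s: 21.0
tcp_pos: [0.6695, -0.1673, 0.1214]
tool_rot: [[-0.038, 0.999, -0.0], [0.999, 0.038, 0.001], [0.001, -0.0, -1.0]]
contact_force: [0.9, 1.1, 0.2]
gripper_width: 1.001
grasp_force: 0.0
```

Run:
```python
from h import *
W=cloud(grab('top'));rects(W,.042,.06,(.6,.72),(-.1,.13),100);rects(W,.025,.044,(.62,.71),(-.4,.1),100);rects(W,.03,.06,(.4,.56),(-.25,.1),100)
state();plan(-308.5,-1,55)
```

```text
471 c [662.6  50.2] size [67.2 49.4] long-axis deg 89.9 z [48.7 51.8 54.5]
602 c [665.7 -78.2] size [126.1  36.4] long-axis deg -87.2 z [32.2 35.1 38.1]
t 21.05 cab [-3.070e+02  1.000e-01  1.213e+02] F [ 0.7 -0.8 -0.5] w 0.998 gf 0.0
plan [-1.6 -1.1 66.3] [-0.0001 -0.0006  0.0023]
```

Call:
drive_tool(
  moves=[
    [-2,-1,30,0,0,0],
    [-2,-1,52,0,0,0],
    [-2,-1,62,0,0,0],
    [-2,-1,66,0,0,0],
    [-2,-1,66,0,0,0],
    [-2,-1,66,0,0,0],
    [-2,-1,66,0,0,0],
    [-2,-1,66,0,0,0],
  ],
)

```text
time_s: 21.85
tcp_pos: [0.6692, -0.1707, 0.0565]
tool_rot: [[-0.037, 0.999, 0.002], [0.999, 0.037, -0.001], [-0.001, 0.002, -1.0]]
contact_force: [-0.2, 0.2, -0.7]
gripper_width: 1.004
grasp_force: 0.0
```

Call:
drive_tool(
  moves=[
    [0,0,0,0,0,0],
    [0,0,0,0,0,0],
    [0,0,0,0,0,0],
    [0,0,0,0,0,0],
    [0,0,0,0,0,0],
    [0,0,0,0,0,0],
    [0,0,-1,0,0,0],
    [0,0,-2,0,0,0],
  ],
  grip=0,
  squeeze=90,
)

```text
time_s: 22.65
tcp_pos: [0.6678, -0.1702, 0.0565]
tool_rot: [[-0.038, 0.999, -0.002], [0.999, 0.038, 0.0], [0.001, -0.002, -1.0]]
contact_force: [-0.0, 0.2, -2.6]
gripper_width: 0.336
grasp_force: 88.8
```

Call:
drive_tool(
  moves=[
    [10,0,0,0,0,0],
    [24,0,0,0,0,0],
    [36,0,0,0,0,0],
    [48,0,0,0,0,0],
    [60,0,0,0,0,0],
    [72,0,0,0,0,0],
    [84,0,0,0,0,0],
    [96,0,0,0,0,0],
  ],
)

```text
time_s: 23.45
tcp_pos: [0.6648, -0.0738, 0.0573]
tool_rot: [[-0.038, 0.999, -0.0], [0.999, 0.038, -0.001], [-0.001, -0.0, -1.0]]
contact_force: [-0.3, -4.7, -4.0]
gripper_width: 0.341
grasp_force: 89.0
```

Call:
drive_tool(
  moves=[
    [12,0,0,0,0,0],
    [24,0,0,0,0,0],
    [36,0,0,0,0,0],
    [48,0,0,0,0,0],
    [60,0,0,0,0,0],
    [72,0,0,0,0,0],
    [84,0,0,0,0,0],
    [96,0,0,0,0,0],
  ],
)

```text
time_s: 24.25
tcp_pos: [0.6613, 0.0223, 0.0574]
tool_rot: [[-0.037, 0.999, 0.0], [0.999, 0.037, -0.0], [-0.0, 0.0, -1.0]]
contact_force: [0.6, -3.8, -3.3]
gripper_width: 0.335
grasp_force: 89.0
```

Run:
```python
from h import *
state();plan(-79,-1,57)
```

```text
t 24.25 cab [-117.8   -1.2   57.4] F [ 0.6 -3.8 -3.3] w 0.335 gf 89.0
plan [38.8  0.2  0.4] [0.0002 0.0002 0.0009]
```

Call:
drive_tool(
  moves=[
    [12,0,0,0,0,0],
    [22,0,0,0,0,0],
    [31,0,0,0,0,0],
    [37,0,0,0,0,0],
    [37,0,0,0,0,0],
    [37,0,0,0,0,0],
    [37,0,0,0,0,0],
    [37,0,0,0,0,0],
  ],
)

```text
time_s: 25.05
tcp_pos: [0.6597, 0.0583, 0.0571]
tool_rot: [[-0.037, 0.999, -0.001], [0.999, 0.037, 0.0], [0.0, -0.001, -1.0]]
contact_force: [-0.4, 1.5, -4.2]
gripper_width: 0.337
grasp_force: 89.4
```

Call:
drive_tool(
  moves=[
    [-15,0,0,0,0,0],
    [-40,0,0,0,0,0],
    [-70,0,0,0,0,0],
    [-105,0,0,0,0,0],
    [-145,0,0,0,0,0],
    [-185,0,0,0,0,0],
    [-215,0,0,0,0,0],
    [-229,0,0,0,0,0],
  ],
)

```text
time_s: 25.85
tcp_pos: [0.6683, -0.1749, 0.0579]
tool_rot: [[-0.034, 0.999, 0.001], [0.999, 0.034, -0.001], [-0.001, 0.001, -1.0]]
contact_force: [0.3, 0.7, -2.6]
gripper_width: 0.34
grasp_force: 89.6
```

Call:
drive_tool(
  moves=[
    [0,0,0,0,0,0],
    [0,0,1,0,0,0],
    [0,0,2,0,0,0],
    [0,0,3,0,0,0],
    [0,0,3,0,0,0],
    [0,0,3,0,0,0],
    [0,0,3,0,0,0],
    [0,0,3,0,0,0],
  ],
)

```text
time_s: 26.65
tcp_pos: [0.6687, -0.1693, 0.0555]
tool_rot: [[-0.039, 0.999, 0.0], [0.999, 0.039, -0.0], [-0.0, 0.0, -1.0]]
contact_force: [-4.2, -1.0, 5.2]
gripper_width: 0.342
grasp_force: 90.7
```

Run:
```python
from h import *
state();g=grab('top');W=cloud(g);rects(W,.025,.044,(.62,.71),(-.4,.1),100)
cv2.imwrite('pics/t4.png',cv2.resize(g['img'][120:195,90:360],(800,222),interpolation=2))
```

```text
t 26.65 cab [-309.5   -0.8   55.5] F [-4.2 -1.   5.2] w 0.342 gf 90.7
585 c [666.1 -74.8] size [122.4  36.8] long-axis deg -87.4 z [32.2 35.2 37.8]
```

View pics/t4.png

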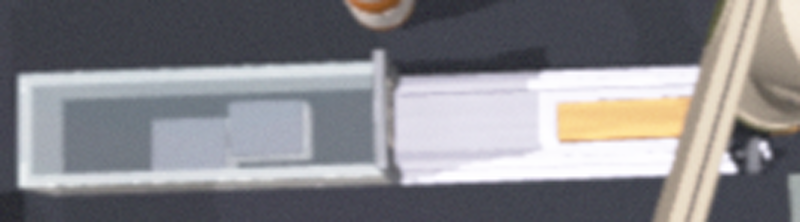

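Two cassettes are in the chamber, at (190,143) and (265,130). The bar is parked. Now the third.

Call:
drive_tool(
  moves=[
    [0,0,0,0,0,0],
    [0,0,0,0,0,0],
    [0,0,0,0,0,0],
    [0,0,0,0,0,0],
    [0,0,0,0,0,0],
    [0,0,-2,0,0,0],
    [0,0,-25,0,0,0],
    [0,0,-60,0,0,0],
  ],
  grip=1,
  squeeze=40,
)

```text
time_s: 27.5
tcp_pos: [0.6663, -0.1698, 0.1116]
tool_rot: [[-0.037, 0.999, -0.006], [0.999, 0.037, 0.002], [0.002, -0.006, -1.0]]
contact_force: [0.9, 0.1, 0.7]
gripper_width: 0.999
grasp_force: 0.0
```

Call:
drive_tool(
  moves=[
    [0,0,-30,0,0,0],
    [3,-40,-30,0,0,0],
    [7,-80,-30,0,0,0],
    [12,-120,-30,0,0,0],
    [18,-160,-30,0,0,0],
    [21,-180,-30,0,0,0],
    [21,-184,-30,0,0,0],
    [21,-184,-30,0,0,0],
  ],
)

```text
time_s: 28.3
tcp_pos: [0.4841, -0.1566, 0.1449]
tool_rot: [[-0.037, 0.999, 0.001], [0.999, 0.037, -0.001], [-0.001, 0.001, -1.0]]
contact_force: [-0.1, -0.1, 0.8]
gripper_width: 1.003
grasp_force: 0.0
```

Run:
```python
from h import *
state();f=grab('wrist','w7.png');lid(f);plan(-287.8,-184.2,28)
W=cloud(grab('top'));rects(W,.030,.06,(.2,.76),(-.25,.33),50)
```

```text
t 28.3 cab [-290.1 -184.8  144.9] F [-0.1 -0.1  0.8] w 1.003 gf 0.0
lid px [257. 180.] cab [-283.5 -186.6] [73.4 53.7] 3.8
plan [  2.4  -0.3 117. ] [0.0017 0.0006 0.0007]
946 c [ 668.5 -123.3] size [219.5  36.7] long-axis deg -87.3 z [32.7 35.3 38.3]
64 c [604.6 251. ] size [155.2   0.9] long-axis deg -88.0 z [32.5 45.5 57. ]
236 c [ 485.3 -139.4] size [50.9 38.5] long-axis deg -1.4 z [40.3 44.  46.4]
56 c [413.9 324.1] size [46.4 10.3] long-axis deg -1.6 z [34.6 46.8 57.2]
```

View pics/w7.png

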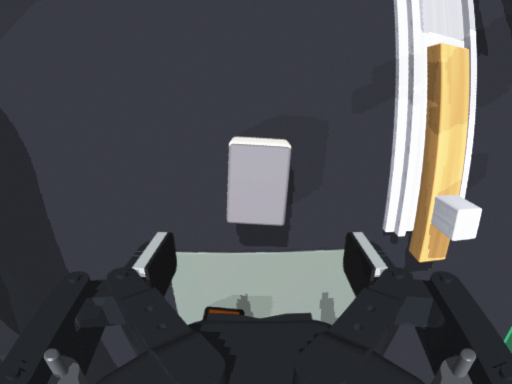

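Cassette A is at (258,182), centred between the fingers. I grasp it and carry it to the lane.

Call:
drive_tool(
  moves=[
    [3,-1,40,0,0,0],
    [3,-1,80,0,0,0],
    [3,-1,101,0,0,0],
    [3,-1,112,0,0,0],
    [3,-1,117,0,0,0],
    [3,-1,117,0,0,0],
    [3,-1,117,0,0,0],
    [3,-1,117,0,0,0],
  ],
)

```text
time_s: 29.2
tcp_pos: [0.484, -0.1539, 0.0288]
tool_rot: [[-0.037, 0.999, 0.002], [0.999, 0.038, -0.001], [-0.001, 0.002, -1.0]]
contact_force: [0.4, 0.2, -0.5]
gripper_width: 0.998
grasp_force: 0.0
```

Call:
drive_tool(
  moves=[
    [0,0,0,0,0,0],
    [0,0,0,0,0,0],
    [0,0,0,0,0,0],
    [0,0,0,0,0,0],
    [0,0,0,0,0,0],
    [0,0,0,0,0,0],
    [0,0,-10,0,0,0],
    [0,0,-30,0,0,0],
  ],
  grip=0,
)

```text
time_s: 30.0
tcp_pos: [0.481, -0.1526, 0.0561]
tool_rot: [[-0.037, 0.999, -0.004], [0.999, 0.037, 0.002], [0.002, -0.004, -1.0]]
contact_force: [0.3, -0.5, -2.0]
gripper_width: 0.604
grasp_force: 41.6
```

Call:
drive_tool(
  moves=[
    [20,0,-20,0,0,0],
    [60,15,-33,0,0,0],
    [100,40,-33,0,0,0],
    [140,70,-33,0,0,0],
    [175,105,-33,0,0,0],
    [197,145,-33,0,0,0],
    [197,180,-33,0,0,0],
    [197,184,-33,0,0,0],
  ],
)

```text
time_s: 30.8
tcp_pos: [0.6618, 0.0517, 0.0899]
tool_rot: [[-0.039, 0.999, 0.001], [0.999, 0.039, -0.0], [-0.0, 0.001, -1.0]]
contact_force: [-1.4, 0.3, -0.9]
gripper_width: 0.607
grasp_force: 42.0
```

Run:
```python
from h import *
grab('wrist');grab('wrist');state();plan(-90,-1,36)
```

```text
t 30.9 cab [-89.4  -2.2  89.8] F [-1.  -0.5 -2.2] w 0.606 gf 42.0
plan [-0.6  1.2 53.8] [-0.0012  0.      0.0014]
```

Call:
drive_tool(
  moves=[
    [0,1,20,0,0,0],
    [0,1,40,0,0,0],
    [0,1,49,0,0,0],
    [0,1,53,0,0,0],
    [0,1,54,0,0,0],
    [0,1,54,0,0,0],
    [0,1,54,0,0,0],
    [0,1,54,0,0,0],
  ],
)

```text
time_s: 31.7
tcp_pos: [0.6607, 0.0504, 0.0371]
tool_rot: [[-0.037, 0.999, 0.001], [0.999, 0.037, 0.0], [-0.0, 0.001, -1.0]]
contact_force: [-0.5, -0.0, -1.8]
gripper_width: 0.606
grasp_force: 42.1
```

Call:
drive_tool(
  moves=[
    [0,0,1,0,0,0],
    [0,0,1,0,0,0],
    [0,0,1,0,0,0],
    [0,0,1,0,0,0],
    [0,0,-5,0,0,0],
    [0,0,-25,0,0,0],
    [0,0,-55,0,0,0],
    [0,0,-85,0,0,0],
  ],
  grip=1,
)

```text
time_s: 32.5
tcp_pos: [0.6598, 0.0504, 0.1221]
tool_rot: [[-0.038, 0.999, -0.001], [0.999, 0.038, -0.0], [-0.0, -0.001, -1.0]]
contact_force: [0.1, 0.3, 0.2]
gripper_width: 1.0
grasp_force: 0.0
```

Call:
drive_tool(
  moves=[
    [-45,0,0,0,0,0],
    [-90,0,0,0,0,0],
    [-135,0,0,0,0,0],
    [-180,0,0,0,0,0],
    [-210,0,0,0,0,0],
    [-219,0,0,0,0,0],
    [-219,0,0,0,0,0],
    [-219,0,0,0,0,0],
  ],
)

```text
time_s: 33.3
tcp_pos: [0.6685, -0.1673, 0.1214]
tool_rot: [[-0.038, 0.999, -0.0], [0.999, 0.038, 0.001], [0.001, -0.0, -1.0]]
contact_force: [-0.1, 0.5, 0.3]
gripper_width: 0.999
grasp_force: 0.0
```

Run:
```python
from h import *
W=cloud(grab('top'));rects(W,.042,.06,(.6,.72),(-.1,.13),100);rects(W,.025,.044,(.62,.71),(-.4,.1),100)
grab('wrist');state();plan(-308.5,-1,56)
```

```text
476 c [661.5  47.6] size [67.3 50.5] long-axis deg 89.8 z [49.  51.8 55. ]
608 c [666.  -77.4] size [127.8  36.4] long-axis deg -87.3 z [32.2 35.1 38. ]
t 33.4 cab [-306.8   -0.8  121.3] F [ 0.6 -0.3 -0.3] w 0.996 gf 0.0
plan [-1.8 -0.2 65.3] [-0.0001 -0.0005  0.0027]
```

Call:
drive_tool(
  moves=[
    [-2,0,30,0,0,0],
    [-2,0,52,0,0,0],
    [-2,0,61,0,0,0],
    [-2,0,65,0,0,0],
    [-2,0,65,0,0,0],
    [-2,0,65,0,0,0],
    [-2,0,65,0,0,0],
    [-2,0,65,0,0,0],
  ],
)

```text
time_s: 34.2
tcp_pos: [0.6692, -0.1707, 0.0575]
tool_rot: [[-0.037, 0.999, 0.002], [0.999, 0.037, -0.001], [-0.001, 0.002, -1.0]]
contact_force: [-0.2, -0.7, -0.4]
gripper_width: 0.999
grasp_force: 0.0
```

Call:
drive_tool(
  moves=[
    [0,0,0,0,0,0],
    [0,0,0,0,0,0],
    [0,0,0,0,0,0],
    [0,0,0,0,0,0],
    [0,0,0,0,0,0],
    [0,0,0,0,0,0],
    [0,0,-1,0,0,0],
    [0,0,-2,0,0,0],
  ],
  grip=0,
  squeeze=90,
)

```text
time_s: 35.0
tcp_pos: [0.6678, -0.1702, 0.0575]
tool_rot: [[-0.038, 0.999, -0.002], [0.999, 0.038, 0.0], [0.001, -0.002, -1.0]]
contact_force: [-0.3, -0.2, -3.1]
gripper_width: 0.337
grasp_force: 88.9
```

Call:
drive_tool(
  moves=[
    [10,0,0,0,0,0],
    [24,0,0,0,0,0],
    [36,0,0,0,0,0],
    [48,0,0,0,0,0],
    [60,0,0,0,0,0],
    [72,0,0,0,0,0],
    [84,0,0,0,0,0],
    [96,0,0,0,0,0],
  ],
)

```text
time_s: 35.8
tcp_pos: [0.6648, -0.0738, 0.0583]
tool_rot: [[-0.038, 0.999, 0.0], [0.999, 0.038, -0.001], [-0.001, -0.0, -1.0]]
contact_force: [-0.1, -3.9, -2.6]
gripper_width: 0.335
grasp_force: 89.0
```

Call:
drive_tool(
  moves=[
    [12,0,0,0,0,0],
    [24,0,0,0,0,0],
    [36,0,0,0,0,0],
    [48,0,0,0,0,0],
    [60,0,0,0,0,0],
    [72,0,0,0,0,0],
    [84,0,0,0,0,0],
    [96,0,0,0,0,0],
  ],
)

```text
time_s: 36.6
tcp_pos: [0.6613, 0.0222, 0.0584]
tool_rot: [[-0.037, 0.999, 0.0], [0.999, 0.037, -0.0], [-0.0, 0.0, -1.0]]
contact_force: [1.1, -5.3, -3.4]
gripper_width: 0.337
grasp_force: 89.1
```

Run:
```python
from h import *
state();plan(-80,-1,57)
```

```text
t 36.6 cab [-117.9   -1.2   58.4] F [ 1.1 -5.3 -3.4] w 0.337 gf 89.1
plan [37.9  0.2  1.4] [0.0002 0.0003 0.0008]
```

Call:
drive_tool(
  moves=[
    [12,0,0,0,0,0],
    [22,0,0,0,0,0],
    [31,0,0,0,0,0],
    [38,0,0,0,0,0],
    [38,0,0,0,0,0],
    [38,0,0,0,0,0],
    [38,0,0,0,0,0],
    [38,0,0,0,0,0],
  ],
)

```text
time_s: 37.4
tcp_pos: [0.6596, 0.0594, 0.0581]
tool_rot: [[-0.037, 0.999, -0.001], [0.999, 0.037, 0.0], [0.0, -0.001, -1.0]]
contact_force: [0.1, 0.5, -4.5]
gripper_width: 0.338
grasp_force: 89.1
```

Call:
drive_tool(
  moves=[
    [-15,0,0,0,0,0],
    [-40,0,0,0,0,0],
    [-70,0,0,0,0,0],
    [-105,0,0,0,0,0],
    [-145,0,0,0,0,0],
    [-185,0,0,0,0,0],
    [-215,0,0,0,0,0],
    [-230,0,0,0,0,0],
  ],
)

```text
time_s: 38.2
tcp_pos: [0.6684, -0.1747, 0.0589]
tool_rot: [[-0.034, 0.999, 0.001], [0.999, 0.034, -0.001], [-0.001, 0.001, -1.0]]
contact_force: [0.9, 0.9, -3.4]
gripper_width: 0.335
grasp_force: 89.3
```

Call:
drive_tool(
  moves=[
    [0,0,-20,0,0,0],
    [0,0,-50,0,0,0],
    [-35,-15,-50,0,0,0],
    [-80,-33,-50,0,0,0],
    [-125,-52,-50,0,0,0],
    [-170,-71,-50,0,0,0],
    [-212,-88,-50,0,0,0],
    [-236,-99,-50,0,0,0],
  ],
)

```text
time_s: 39.0
tcp_pos: [0.5767, -0.4137, 0.1087]
tool_rot: [[-0.035, 0.999, 0.0], [0.999, 0.035, -0.001], [-0.001, 0.0, -1.0]]
contact_force: [0.3, -0.3, -2.2]
gripper_width: 0.344
grasp_force: 89.5
```

Run:
```python
from h import *
g=grab('top');W=cloud(g);state();plan(-546,-100,54)
rects(W,.022,.045,(.2,.56),(-.6,-.2),100)
s=grab('side')
a=cv2.resize(g['img'][100:280,80:470],(780,360),interpolation=2);b=cv2.resize(s['img'][120:220,150:330],(400,222),interpolation=2)
c=np.zeros((582,780,3),np.uint8);c[:360]=a;c[360:,:400]=b;cv2.imwrite('pics/t5.png',c)
```

```text
t 39.05 cab [-553.4 -103.4  108.8] F [-2.5 -1.2 -2.1] w 0.341 gf 89.5
plan [ 7.6  3.4 54.7] [-0.0004  0.003  -0.0036]
448 c [ 451.5 -355.9] size [91.3 42.2] long-axis deg -89.4 z [34.5 39.1 42.8]
```

View pics/t5.png

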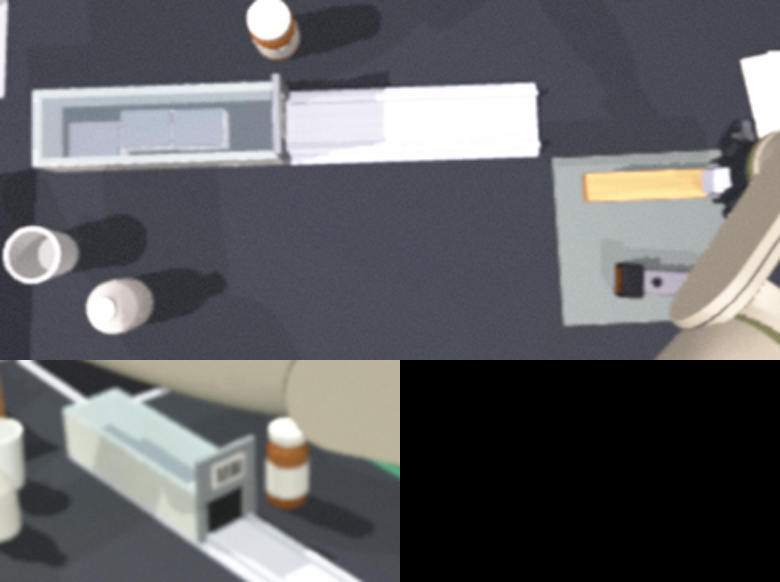

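All three cassettes are in a row in the chamber, at crop (97,140), (147,130) and (200,130), and the flap looks shut. I lower the bar onto the mat and check the rear face numerically.

Call:
drive_tool(
  moves=[
    [7,3,20,0,0,0],
    [7,3,40,0,0,0],
    [7,3,49,0,0,0],
    [7,3,53,0,0,0],
    [7,3,55,0,0,0],
    [7,3,56,0,0,0],
    [7,3,56,0,0,0],
    [7,3,56,0,0,0],
  ],
)

```text
time_s: 39.9
tcp_pos: [0.5816, -0.4032, 0.0533]
tool_rot: [[-0.037, 0.999, 0.001], [0.999, 0.037, -0.001], [-0.001, 0.001, -1.0]]
contact_force: [0.2, 0.5, -3.3]
gripper_width: 0.336
grasp_force: 89.5
```

Run:
```python
from h import *
state();f=grab('top')
for zz,c in ((.053,(194,165)),(.053,(166,165)),(.053,(140,165)),(.008,(350,160))): print(c,tocab(wpix(f,*c,zz)*1000).round(1))
```

```text
t 39.9 cab [-540.1  -96.3   53.3] F [ 0.2  0.5 -3.3] w 0.336 gf 89.5
(194, 165) [69.5 -7.7 53. ]
(166, 165) [144.7  -5.1  53. ]
(140, 165) [214.7  -2.8  53. ]
(350, 160) [-355.9   -2.4    8. ]
```

Call:
drive_tool(
  moves=[
    [-3,-2,0,0,0,0],
    [-6,-4,0,0,0,0],
    [-6,-4,0,0,0,0],
    [-6,-4,1,0,0,0],
    [-6,-4,2,0,0,0],
    [-6,-4,2,0,0,0],
    [-6,-4,2,0,0,0],
    [-6,-4,2,0,0,0],
  ],
)

```text
time_s: 40.75
tcp_pos: [0.5772, -0.4097, 0.0525]
tool_rot: [[-0.037, 0.999, -0.0], [0.999, 0.037, -0.001], [-0.001, -0.0, -1.0]]
contact_force: [-6.9, 1.7, 10.3]
gripper_width: 0.334
grasp_force: 91.4
```

Run:
```python
from h import *
state()
```

```text
t 40.75 cab [-546.4 -100.9   52.5] F [-6.9  1.7 10.3] w 0.334 gf 91.4
```

Call:
drive_tool(
  moves=[
    [0,0,-1,0,0,0],
    [0,0,-1,0,0,0],
    [0,0,-1,0,0,0],
    [0,0,-1,0,0,0],
    [0,0,-2,0,0,0],
    [0,0,-20,0,0,0],
    [0,0,-55,0,0,0],
    [0,0,-97,0,0,0],
  ],
  grip=1,
  squeeze=60,
)

```text
time_s: 41.55
tcp_pos: [0.5764, -0.4082, 0.1475]
tool_rot: [[-0.037, 0.999, -0.002], [0.999, 0.037, 0.002], [0.002, -0.002, -1.0]]
contact_force: [0.4, -0.3, 1.0]
gripper_width: 1.001
grasp_force: 0.0
```

Call:
drive_tool(
  moves=[
    [0,-20,0,0,0,0],
    [5,-50,0,0,0,0.02],
    [10,-80,0,0,0,0.04],
    [15,-100,0,0,0,0.06],
    [25,-120,0,0,0,0.08],
    [25,-127,0,0,0,0.08],
    [25,-127,0,0,0,0.08],
    [25,-127,0,0,0,0.08],
  ],
)

```text
time_s: 42.35
tcp_pos: [0.4504, -0.3894, 0.1483]
tool_rot: [[0.042, 0.999, 0.001], [0.999, -0.042, -0.001], [-0.001, 0.001, -1.0]]
contact_force: [0.3, 0.2, 0.4]
gripper_width: 0.999
grasp_force: 0.0
```

Run:
```python
from h import *
state();grab('wrist','w8.png')
```

```text
t 42.35 cab [-521.4 -227.   148.3] F [0.3 0.2 0.4] w 0.999 gf 0.0
```

View pics/w8.png

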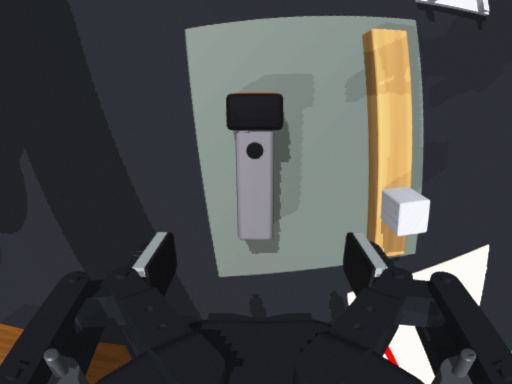

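The scanner lies upright on the mat. Its head's front edge is at about (255,95), its handle end at (255,237), and its axis is aligned with the tool. The bar is fully on the mat.

Run:
```python
from h import *
f=grab('wrist')
for q,z in (((228,96),42),((283,96),42),((228,128),42),((282,128),42),((237,140),38),((273,140),38),((238,236),38),((273,236),38)): print(q,wristpt(f,*q,z).round(1))
W=cloud(grab('top'));rects(W,.022,.05,(.2,.7),(-.6,-.2),200)
plan(-505,-229,28,-4.7)
```

```text
(228, 96) [-444.2 -246.    42. ]
(283, 96) [-447.7 -202.7   42. ]
(228, 128) [-469.8 -248.3   42. ]
(282, 128) [-473.2 -205.3   42. ]
(237, 140) [-480.6 -242.3   38. ]
(273, 140) [-482.9 -213.    38. ]
(238, 236) [-566.2 -250.    38. ]
(273, 236) [-568.7 -218.6   38. ]
934 c [ 577.2 -362.9] size [220.7  36. ] long-axis deg -87.4 z [28.4 31.5 34.6]
670 c [ 452.4 -375.5] size [130.3  44.5] long-axis deg -89.8 z [34.4 38.2 42.2]
plan [ 15.9  -3.2 119.5] [0.0004 0.0002 0.0037]
```

Call:
drive_tool(
  moves=[
    [10,-1,20,0,0,0.004],
    [18,-2,50,0,0,0.004],
    [18,-2,85,0,0,0.004],
    [18,-2,110,0,0,0.004],
    [18,-2,122,0,0,0.004],
    [18,-2,127,0,0,0.004],
    [18,-2,127,0,0,0.004],
    [18,-2,127,0,0,0.004],
  ],
)

```text
time_s: 43.3
tcp_pos: [0.4493, -0.3717, 0.0218]
tool_rot: [[0.046, 0.999, 0.002], [0.999, -0.046, -0.002], [-0.002, 0.002, -1.0]]
contact_force: [0.1, 0.3, -0.2]
gripper_width: 0.998
grasp_force: 0.0
```

Call:
drive_tool(
  moves=[
    [0,0,0,0,0,0],
    [0,0,0,0,0,0],
    [0,0,0,0,0,0],
    [0,0,0,0,0,0],
    [0,0,0,0,0,0],
    [0,0,0,0,0,0],
    [0,0,0,0,0,0],
    [0,0,0,0,0,0],
  ],
  grip=0,
)

```text
time_s: 44.1
tcp_pos: [0.4486, -0.3711, 0.021]
tool_rot: [[0.046, 0.999, 0.001], [0.999, -0.046, -0.001], [-0.001, 0.001, -1.0]]
contact_force: [-1.1, 0.3, 5.6]
gripper_width: 0.365
grasp_force: 61.2
```

Run:
```python
from h import *
state();plan(-503,-228,120,0)
```

```text
t 44.1 cab [-503.1 -228.1   21. ] F [-1.1  0.3  5.6] w 0.365 gf 61.2
plan [  0.    0.1 -99. ] [ 0.0007  0.0007 -0.0829]
```

Call:
drive_tool(
  moves=[
    [0,0,-10,0,0,0],
    [0,0,-30,0,0,0],
    [0,0,-60,0,0,-0.02],
    [0,0,-90,0,0,-0.05],
    [0,0,-100,0,0,-0.082],
    [0,0,-100,0,0,-0.082],
    [0,0,-100,0,0,-0.082],
    [0,0,-100,0,0,-0.082],
  ],
)

```text
time_s: 44.9
tcp_pos: [0.4474, -0.3699, 0.1186]
tool_rot: [[-0.035, 0.999, -0.002], [0.999, 0.035, 0.002], [0.002, -0.002, -1.0]]
contact_force: [-0.3, 0.2, -1.6]
gripper_width: 0.365
grasp_force: 60.5
```

Call:
drive_tool(
  moves=[
    [30,25,0,0,0,0],
    [70,55,0,0,0,0],
    [110,85,0,0,0,0],
    [150,115,0,0,0,0],
    [190,145,0,0,0,0],
    [230,175,0,0,0,0],
    [250,205,0,0,0,0],
    [260,227,0,0,0,0],
  ],
)

```text
time_s: 45.7
tcp_pos: [0.6664, -0.0995, 0.1184]
tool_rot: [[-0.038, 0.999, -0.002], [0.999, 0.038, 0.001], [0.001, -0.002, -1.0]]
contact_force: [0.9, -0.9, -2.1]
gripper_width: 0.365
grasp_force: 60.4
```

Run:
```python
from h import *
state();f=grab('wrist','w9.png');plan(-173,-1,106)
```

```text
t 45.7 cab [-239.6   -0.5  118.4] F [ 0.9 -0.9 -2.1] w 0.365 gf 60.4
plan [65.7 -2.6 12.6] [-0.0003 -0.0017  0.0017]
```

View pics/w9.png

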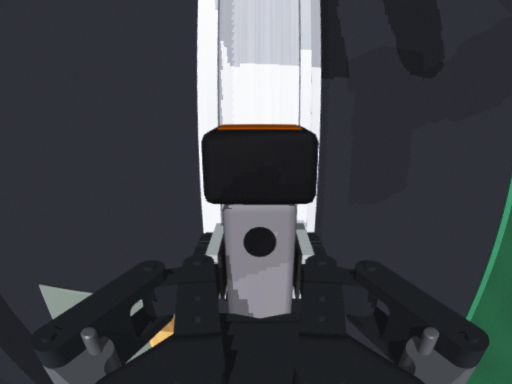

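The scanner is held in line with the lane, its head at (203–317, 130–203) with the window's rim at (259,127). I check the nose position.

Run:
```python
from h import *
f=grab('wrist');o=state();t=np.array(o['tcp_pos'])*1000;h=t[2]+21
for q in ((207,131),(313,131),(203,200),(317,200),(259,131)): print(q,(wristpt(f,*q,h)-tocab(t)).round(1))
plan(-173,-1,106)
```

```text
t 45.8 cab [-2.403e+02  1.000e-01  1.183e+02] F [-0.8  0.5 -1.3] w 0.364 gf 60.5
(207, 131) [ 61.1 -18.7  21. ]
(313, 131) [61.2 21.3 21. ]
(203, 200) [ 33.7 -21.4  21. ]
(317, 200) [33.8 24.1 21. ]
(259, 131) [60.9  0.9 21. ]
plan [67.3 -1.  12.4] [-0.0015 -0.0011  0.0016]
```

Call:
drive_tool(
  moves=[
    [15,-1,3,0,0,0],
    [32,-2,7,0,0,0],
    [48,-2,10,0,0,0],
    [60,-2,12,0,0,0],
    [66,-2,12,0,0,0],
    [67,-2,12,0,0,0],
    [67,-2,12,0,0,0],
    [67,-2,12,0,0,0],
  ],
)

```text
time_s: 46.6
tcp_pos: [0.6618, -0.0365, 0.1086]
tool_rot: [[-0.035, 0.999, 0.001], [0.999, 0.035, -0.0], [-0.0, 0.001, -1.0]]
contact_force: [-0.1, 0.3, -1.3]
gripper_width: 0.361
grasp_force: 60.5
```

Run:
```python
from h import *
f=grab('wrist','w10.png');o=state();print(np.round(o['tool_rot'],4));plan(-173,-2,106)
a=cv2.resize(f['img'][0:220,130:400],None,fx=2.9,fy=2.7,interpolation=2);cv2.imwrite('pics/w10c.png',a)
```

```text
t 46.65 cab [-176.6   -2.9  108.6] F [-0.  -0.1 -0.7] w 0.358 gf 60.5
[[-3.480e-02  9.994e-01  5.000e-04]
 [ 9.994e-01  3.480e-02 -3.000e-04]
 [-3.000e-04  5.000e-04 -1.000e+00]]
plan [3.6 0.9 2.6] [ 0.0005  0.0003 -0.0017]
```

View pics/w10c.png

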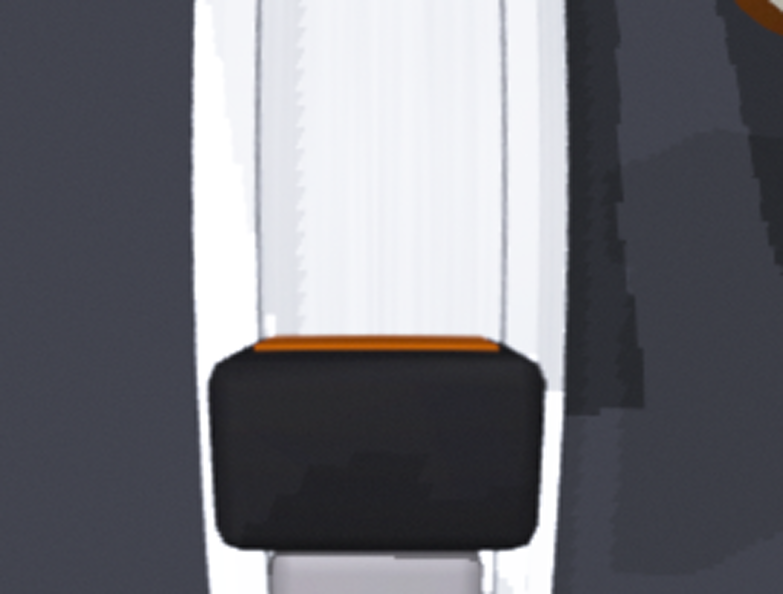

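Call:
drive_tool(
  moves=[
    [1,1,1,0,0,0],
    [1,1,1,0,0,0],
    [1,1,1,0,0,0],
    [1,1,1,0,0,0],
    [1,1,1,0,0,0],
    [1,1,1,0,0,0],
    [1,1,1,0,0,0],
    [1,1,1,0,0,0],
  ],
)

```text
time_s: 47.45
tcp_pos: [0.6625, -0.0349, 0.1073]
tool_rot: [[-0.036, 0.999, -0.0], [0.999, 0.036, -0.0], [-0.0, -0.0, -1.0]]
contact_force: [0.4, 0.3, -1.4]
gripper_width: 0.369
grasp_force: 60.5
```

Run:
```python
from h import *
o=state();print(np.round(o['tool_rot'],4));plan(-173,-1,106)
s=grab('side');cv2.imwrite('pics/s6.png',cv2.resize(s['img'][120:230,180:330],(750,550),interpolation=2))
```

```text
t 47.45 cab [-174.9   -2.1  107.3] F [ 0.4  0.3 -1.4] w 0.369 gf 60.5
[[-3.550e-02  9.994e-01 -1.000e-04]
 [ 9.994e-01  3.550e-02 -0.000e+00]
 [-0.000e+00 -1.000e-04 -1.000e+00]]
plan [1.9 1.1 1.3] [-0.0001  0.     -0.0009]
```

View pics/s6.png

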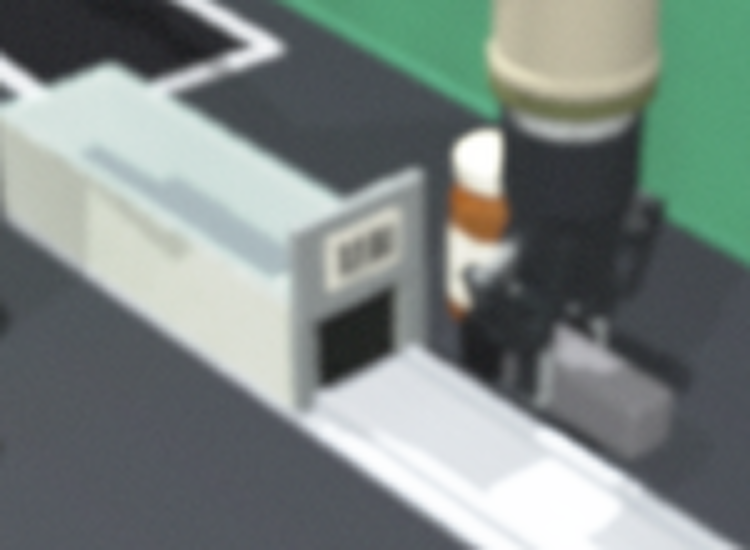

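I have now viewed 17 pictures, over the limit of 14, so I stop viewing and work from numbers only. Final trim, then hold.

Call:
drive_tool(
  moves=[
    [2,1,1,0,0,0],
    [2,1,1,0,0,0],
    [2,1,1,0,0,0],
    [2,1,1,0,0,0],
    [2,1,1,0,0,0],
    [2,1,1,0,0,0],
    [2,1,1,0,0,0],
    [2,1,1,0,0,0],
  ],
)

```text
time_s: 48.3
tcp_pos: [0.6634, -0.0329, 0.1063]
tool_rot: [[-0.035, 0.999, 0.0], [0.999, 0.035, -0.0], [-0.0, 0.0, -1.0]]
contact_force: [0.9, 0.3, -1.8]
gripper_width: 0.366
grasp_force: 60.5
```

Call:
drive_tool(
  moves=[
    [0,0,0,0,0,0],
    [0,0,0,0,0,0],
    [0,0,0,0,0,0],
    [0,0,0,0,0,0],
    [0,0,0,0,0,0],
    [0,0,0,0,0,0],
    [0,0,0,0,0,0],
    [0,0,0,0,0,0],
  ],
)

```text
time_s: 49.1
tcp_pos: [0.6634, -0.0328, 0.1063]
tool_rot: [[-0.036, 0.999, -0.0], [0.999, 0.036, -0.0], [-0.0, -0.0, -1.0]]
contact_force: [-0.6, 0.2, -2.5]
gripper_width: 0.366
grasp_force: 60.5
```

Call:
drive_tool(
  moves=[
    [0,0,0,0,0,0],
    [0,0,0,0,0,0],
    [0,0,0,0,0,0],
    [0,0,0,0,0,0],
    [0,0,0,0,0,0],
    [0,0,0,0,0,0],
    [0,0,0,0,0,0],
    [0,0,0,0,0,0],
  ],
)

```text
time_s: 49.9
tcp_pos: [0.6634, -0.0328, 0.1063]
tool_rot: [[-0.036, 0.999, -0.0], [0.999, 0.036, -0.0], [-0.0, -0.0, -1.0]]
contact_force: [-0.2, 0.4, -1.1]
gripper_width: 0.368
grasp_force: 60.5
```

Call:
drive_tool(
  moves=[
    [0,0,0,0,0,0],
    [0,0,0,0,0,0],
    [0,0,0,0,0,0],
    [0,0,0,0,0,0],
    [0,0,0,0,0,0],
    [0,0,0,0,0,0],
    [0,0,0,0,0,0],
    [0,0,0,0,0,0],
  ],
)

```text
time_s: 50.7
tcp_pos: [0.6634, -0.0329, 0.1063]
tool_rot: [[-0.035, 0.999, -0.0], [0.999, 0.035, -0.0], [-0.0, -0.0, -1.0]]
contact_force: [-0.2, -0.2, -1.9]
gripper_width: 0.367
grasp_force: 60.5
```

Call:
drive_tool(
  moves=[
    [0,0,0,0,0,0],
    [0,0,0,0,0,0],
    [0,0,0,0,0,0],
    [0,0,0,0,0,0],
    [0,0,0,0,0,0],
    [0,0,0,0,0,0],
    [0,0,0,0,0,0],
    [0,0,0,0,0,0],
  ],
)

```text
time_s: 51.5
tcp_pos: [0.6634, -0.0329, 0.1063]
tool_rot: [[-0.035, 0.999, -0.0], [0.999, 0.035, -0.0], [-0.0, -0.0, -1.0]]
contact_force: [1.3, -0.5, -1.5]
gripper_width: 0.364
grasp_force: 60.5
```

Run:
```python
from h import *
o=state();plan(-500,-228,100)
W=cloud(grab('side'))
# scanner pitch check: handle top/side seen from the side camera
t=np.array(o['tcp_pos']);d=(W-t)*1000;al=d@u;rr=d@r
m=(al>-75)&(al<75)&(abs(rr)<26)&(d[...,2]>-30)&(d[...,2]<30)
for a in range(-70,70,10):
    k=m&(al>=a)&(al<a+10)
    if k.sum()>3: print(a,k.sum(),np.percentile(d[k][:,2],[3,97]).round(0),end=' ')
# flap: points in the doorway
c=np.array([tocab(p) for p in (W[np.isfinite(W[...,0])]*1000) if abs(p[0]-658)<60 and 90<p[1]<220])
k=(abs(c[:,1])<28)&(c[:,2]>18)&(c[:,2]<62)&(c[:,0]>-30)&(c[:,0]<60);print('\nflap x',k.sum(),np.percentile(c[k][:,0],[5,50,95]).round(1))
```

```text
t 51.5 cab [-172.9   -1.1  106.3] F [ 1.3 -0.5 -1.5] w 0.364 gf 60.5
plan [-327.3 -226.6    6.3] [-0.     0.    -0.001]
-70 66 [-14.  18.] -60 55 [-17.  18.] -50 44 [-13.  18.] -40 50 [-13.  18.] -30 52 [-12.  18.] -20 71 [-13.  26.] -10 63 [-9. 29.] 0 30 [-9. 27.] 20 28 [-14.  15.] 30 28 [-14.  14.] 40 25 [-14.  18.] 50 23 [-12.  20.] 
flap x 155 [0.1 3.  5.6]
```

The hold lasted over 3 s. The flap plane reads shut and the scanner level. Now I return the scanner.

Call:
drive_tool(
  moves=[
    [-35,-20,0,0,0,0],
    [-75,-48,0,0,0,0],
    [-115,-76,0,0,0,0],
    [-155,-104,0,0,0,0],
    [-195,-132,0,0,0,0],
    [-235,-160,0,0,0,0],
    [-275,-188,0,0,0,0],
    [-310,-210,0,0,0,0],
  ],
)

```text
time_s: 52.35
tcp_pos: [0.4629, -0.3521, 0.1066]
tool_rot: [[-0.035, 0.999, 0.0], [0.999, 0.035, -0.001], [-0.001, 0.0, -1.0]]
contact_force: [-0.0, -1.1, -1.6]
gripper_width: 0.365
grasp_force: 60.5
```

Call:
drive_tool(
  moves=[
    [-10,-6,0,0,0,0],
    [-20,-12,0,0,0,0],
    [-20,-12,25,0,0,0],
    [-20,-12,50,0,0,0],
    [-20,-12,68,0,0,0],
    [-20,-12,77,0,0,0],
    [-20,-12,80,0,0,0],
    [-20,-12,80,0,0,0],
  ],
)

```text
time_s: 53.15
tcp_pos: [0.4538, -0.3702, 0.0265]
tool_rot: [[-0.036, 0.999, 0.0], [0.999, 0.036, 0.0], [0.0, 0.0, -1.0]]
contact_force: [-0.6, -0.4, -1.0]
gripper_width: 0.369
grasp_force: 60.5
```

Run:
```python
from h import *
grab('top');state()
```

```text
t 53.2 cab [-502.9 -222.6   27.2] F [ 1.1 -0.9 -1.2] w 0.364 gf 60.5
```

Call:
drive_tool(
  moves=[
    [0,0,2,0,0,0],
    [0,0,4,0,0,0],
    [0,0,5,0,0,0],
    [0,0,6,0,0,0],
    [0,0,6,0,0,0],
    [0,0,6,0,0,0],
    [0,0,6,0,0,0],
    [0,0,6,0,0,0],
  ],
)

```text
time_s: 54.0
tcp_pos: [0.4534, -0.3707, 0.021]
tool_rot: [[-0.035, 0.999, 0.0], [0.999, 0.035, -0.0], [-0.0, 0.0, -1.0]]
contact_force: [-2.6, 2.6, 5.5]
gripper_width: 0.367
grasp_force: 61.2
```

Call:
drive_tool(
  moves=[
    [0,0,0,0,0,0],
    [0,0,0,0,0,0],
    [0,0,0,0,0,0],
    [0,0,0,0,0,0],
    [0,0,0,0,0,0],
    [0,0,-5,0,0,0],
    [0,0,-30,0,0,0],
    [0,0,-75,0,0,0],
  ],
  grip=1,
)

```text
time_s: 54.8
tcp_pos: [0.451, -0.3683, 0.0924]
tool_rot: [[-0.035, 0.999, -0.005], [0.999, 0.035, 0.005], [0.005, -0.005, -1.0]]
contact_force: [0.7, -0.0, -0.3]
gripper_width: 0.999
grasp_force: 0.0
```

Call:
drive_tool(
  moves=[
    [0,0,-40,0,0,0],
    [0,0,-80,0,0,0],
    [30,0,-110,0,0,0],
    [70,0,-110,0,0,0],
    [115,0,-110,0,0,0],
    [160,0,-110,0,0,0],
    [205,0,-110,0,0,0],
    [250,0,-110,0,0,0],
  ],
)

```text
time_s: 55.6
tcp_pos: [0.4441, -0.1191, 0.2058]
tool_rot: [[-0.035, 0.999, 0.001], [0.999, 0.035, -0.0], [-0.0, 0.001, -1.0]]
contact_force: [1.2, 0.7, 0.5]
gripper_width: 1.002
grasp_force: 0.0
```

Run:
```python
from h import *
state();W=cloud(grab('top'))
rects(W,.022,.05,(.2,.7),(-.6,-.2),200);rects(W,.06,.08,(.5,.65),(-.6,-.2),20);rects(W,.06,.13,(.2,.9),(-.2,.5),300)
print(tocab((452,-375)))
S=cloud(grab('side'));c=S[np.isfinite(S[...,0])]*1000;c=np.array([tocab(p) for p in c if abs(p[0]-658)<60 and 90<p[1]<220])
k=(abs(c[:,1])<28)&(c[:,2]>18)&(c[:,2]<62)&(c[:,0]>-30)&(c[:,0]<60);print('flap x',k.sum(),np.percentile(c[k][:,0],[5,50,95]).round(1))
```

```text
t 55.6 cab [-251.1 -223.4  205.8] F [1.2 0.7 0.5] w 1.002 gf 0.0
772 c [ 575.7 -328.1] size [153.1  36.4] long-axis deg -87.5 z [28.6 31.4 34.5]
510 c [ 458.2 -375.4] size [130.5  34.4] long-axis deg 87.4 z [34.4 37.7 41.4]
149 c [ 579.5 -412.3] size [30.6 28.9] long-axis deg -84.8 z [67.8 73.4 75.9]
501 c [781. 149.] size [56.3 55.9] long-axis deg 77.6 z [ 81.5 117.9 120.9]
4800 c [653.  294.7] size [332.5 101. ] long-axis deg -87.9 z [84.  86.9 89.7]
333 c [483.  455.5] size [70.9 69.5] long-axis deg 31.2 z [65.7 82.4 89.3]
554 c [415.1 352.1] size [66.1 64.4] long-axis deg 31.4 z [ 73.1  87.1 118.8]
[-507.13744056 -224.84451603    0.        ]
flap x 71 [0.1 3.  6.5]
```

```bash
python3 -c "
from station import ticket
print(ticket.job_done())"
```

```text
the job is handed in; nothing more can be done
None
```

I handed the job in with all three cassettes in the cabinet behind a shut flap, the label scanned for over 3 s, and the bar and scanner flat on the mat; the bottles and beaker had not moved, but I viewed 17 pictures, over the limit of 14.

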